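Clear the scanner glass and show it a cell holder

ROBOT

A 7-joint arm with a two-finger parallel gripper is mounted at the origin on the work surface. World frame = base frame: x ahead of the robot, y to its left, z up, the work surface at z = 0. Lengths are in m, angles in rad, forces in N, time in s.
With the tool pointing down it reaches from about 0.4 to 0.85 m from the base axis. Payload 4.5 kg.
Tool frame: the origin (TCP) lies on the centre line of the jaws, within the pads' length; the fingertips stand 11 mm ahead of it and the grasp point (between the pads) lies 8 mm behind it; z points along the fingers, y is the line along which they close (so a half turn about z gives the same grasp; the last joint's range is limited). The gripper opens to 88 mm and grips with 3 to 60 N. Pads are 18 mm wide; open, the fingers measure 123 mm over their backs; the gripper's body (75 mm by 187 mm) begins 45 mm behind the grasp point.
Start: joints at [1.178, 0.689, -0.195, 1.565, 0.157, 0.902, -0.215], TCP at [0.259, -0.569, 0.25] pointing down, gripper open.
Joint ranges: [-3.01, 3.01], [-0.46, 2.08], [-1.47, 1.51], [0.13, 2.56], [-1, 4.14], [0.04, 2.09], [-2.66, 2.66]. Speed limits (rad/s): [2.57, 2.57, 3.14, 3.14, 3.14, 3.14, 3.14].

INTERFACE

Orientations are given as a unit quaternion [x, y, z, w].
In Python, from plant import * gives the robot as it stands. The module is installed in compiled form; this text tells all that it offers.
- The arm moves only by the tool send_rows, never from a script. Its argument "motion" is a list of rows, each an object of numbers: "x", "y", "z": the shift along the tool's x, y, z in cm; "rx", "ry", "rz": the turn, a rotation vector about the tool's x, y, z in rad; "jaw": the finger opening in cm, from 0 to 8.81. In form: [{"x": .., "y": .., "z": .., "rx": .., "ry": .., "rz": .., "jaw": ..}, ...]. A call has exactly 5 rows; each row shifts and turns the commanded pose from where the row before left it, along the tool's axes as they then stand; what a row does not reach is not made up. A row lasts 1/10 s, in which the tool goes at most 50 mm and 8.59 degrees, less where a joint would pass 70% of its speed; a pose out of reach is approached as far as the arm can. A call is refused whole if a number of a shift passes 5 or a number of a turn 0.15, either way. A call with a gripper value outside its range is refused whole. The fingers move at their own pace and stop on an object; "grip_force" is the grip in N (left out, the last holds). Time passes only in rows, so rows that do not move let the fingers close, or fill a call up. It gives the time, the measured TCP pose, the force, the opening and the grip force at its end, in the units of the state.
- get_state(): the state, without advancing time (a new reading comes with each control period).
- snapshot(name): name is "scene" or "top" or "wrist"; returns a dict with "img" (384x512x3 uint8, red, green, blue), "vertical_fov" (degrees; the focal length in pixels is half the picture's height over the tangent of half this angle, whatever the lens; pixels are square), "cx", "cy" (the principal point, pixels), "extrinsics" (4x4, takes a point from camera to world coordinates). Camera axes: x right, y up, looking along -z (the intrinsics and any distortion apply to the point x, -y, -z); pixel columns grow to the right and rows downward; lengths in m; the calibration is good to about 2 mm. A picture is of the moment at which its call begins. There is no depth.
- finish_job(): hands the job in; it is judged then, once.
The state is a dict: "clock": time; "q": joint angles; "qd": joint speeds; "joint_torque": joint torques, N m; "tool_pos": TCP position; "eef_rot": TCP orientation; "contact_force": force on the tool from outside, world axes, zero at the start; "moment": the same for the moment, N m; "opening": opening from 0.0 (shut) to 1.0 (fully open); "finger_force": force on a finger pad.
Only numpy, scipy, OpenCV 4.12 (cv2) and the standard library are available. Lean on these libraries where they do the work, as an engineer would, in place of code of your own. Each camera call takes 0.05 s, during which the arm holds its last target. There are 200 camera calls.

TASK

Clear the two pieces of scrap off the scanner's glass into the grey waste bin. Then pick up the black cell holder from the bench and hold it still for a second over the glass, level, right above the outline drawn there and with its underside as high as the tops of the two steel posts; after that lower it onto the glass inside the outline and only then let go. Do not hit the light bar, and leave everything else on the bench where it is.

Things in the scene. Friction and masses are not known exactly. Their poses are not given: they have to be found in the camera images.
- scanner: Grey flat scanner fixed on the bench, 260 (x, front to back) x 340 (y) mm. Origin: centre of its underside; z up; its front (-x) faces the robot, turned up to 0.2 rad. Its top is pale glass, 235 x 250 mm, 50 mm above the bench, with a 160 x 54 mm outline (long side along x) centred at scanner (-40, 0) mm. Steel posts with 20 mm caps at (-40, +-145) mm, tops 110 mm above the bench.
- lightbar: Aluminium bar fixed over the rear of the glass; origin and axes as the scanner's. Spans scanner x 50 to 110 mm, y +-170 mm, heights 198 to 228 mm above the bench, on 30 x 14 mm uprights at x 95, y +-158 mm. It blocks a hand coming straight down; one tilted about 40 degrees, fingers pointing forward and down, wrist towards the scanner's front, passes under its front edge.
- view_mark (a point): The viewing point: above the centre of the outline on the glass, at the height of the post tops (110 mm above the bench, 60 mm above the glass). While it is shown to the scanner, the middle of the holder's underside belongs here (within about 12 mm), with the holder's long side along the scanner's x (either way round).
- scrap_block: Scrap: brown stepped block of packing cardboard, 85 (x) x 44 (y) mm, 42 mm high from x = -42.5 to 12.5, 24 mm high beyond. Origin: centre of its underside; z up. About 60 g. It lies on the glass, its x within 0.25 rad of the scanner's. One scrap lies on the front half, the other at the rear under the light bar; either may be which.
- scrap_shard: Scrap: broken-off black end of a cell holder with four round wells in its top, about 80 (x) x 50 (y) x 38 (z) mm; a solid block from x = -38 to 26 mm, ragged teeth beyond, to x = 43 mm. Origin: underside, middle of its width; z up. About 60 g. It lies on the glass like the other scrap, its x within 0.25 rad of the scanner's x.
- scrap_block_mid (a point): Point 20 mm above the underside centre of scrap_block.
- scrap_shard_mid (a point): Point 20 mm above the underside origin of scrap_shard.
- holder: Whole cell holder: flat black plate 160 (x) x 54 (y) x 24 (z) mm with two rows of six round wells drawn in its top. Origin: centre of its underside; z up. About 140 g, evenly spread. It lies on the bench to the left or right of the scanner (the bin is on the other side), its x within 0.5 rad of the world x; it can be gripped across its 54 mm width.
- holder_foot (a point): Centre of the holder's underside (same point as its origin).
- bin: Grey open waste bin, fixed on the bench, 170 x 170 mm outside (180 over its rim band), 130 mm high, walls and floor 5 mm. Origin: centre of its underside; z up, turned by up to 0.15 rad.
- cell_a: Bystander: a loose green battery cell, 21 mm diameter, 70 mm tall, standing on the bench; origin at its foot.
- cell_b: Bystander: another such cell, standing; origin at its foot.
- pack: Bystander: small black holder filled with eight green cells, 100 x 60 x 75 mm; origin at the centre of its underside.
- tape: Bystander: roll of tape lying flat, 70 mm diameter, 20 mm high; origin at the centre of its underside.
- driver: Bystander: screwdriver, 180 mm long, lying on the bench.
- board: Bystander: circuit board in a flat black tray, 110 x 75 x 11 mm, lying on the bench; origin at the centre of its underside.

How it is judged:
On the way, in this order (a step that is already met when the one before it is completed fails the run):
1. both pieces of scrap lie released in the bin (x of scrap_block_mid in the frame of bin between -0.08 and 0.08 m and y of scrap_block_mid in the frame of bin between -0.08 and 0.08 m and height (world z) of each of scrap_block_mid, scrap_shard_mid below 0.115 m and linear speed of each of scrap_block, scrap_shard below 0.05 m/s and contact force between the fingers and scrap_block below 0.1 N and x of scrap_shard_mid in the frame of bin between -0.08 and 0.08 m and y of scrap_shard_mid in the frame of bin between -0.08 and 0.08 m and contact force between the fingers and scrap_shard below 0.1 N), for 0.2 s.
2. the holder is held at the viewing pose (horizontal distance between holder_foot and view_mark below 0.018 m and z of holder_foot in the frame of view_mark between -0.012 and 0.012 m and angle between holder's own z axis and vertical below 0.105 rad and angle between the x axis of holder and the x axis of scanner, either way round below 0.14 rad and linear speed of holder below 0.03 m/s and contact force between the fingers and holder above 0.5 N), for 0.8 s.
3. the holder lies on the glass, still in the fingers (lowered, not dropped) (horizontal distance between holder_foot and view_mark below 0.018 m and angle between the x axis of holder and the x axis of scanner, either way round below 0.14 rad and angle between holder's own z axis and vertical below 0.05 rad and z of holder_foot in the frame of view_mark between -0.064 and -0.056 m and linear speed of holder below 0.03 m/s and contact force between the fingers and holder above 0.5 N), for 0.1 s.
At the end, for the whole second after the job is handed in: Both scraps lie released and at rest in the bin, mid points under 115 mm above the bench. The holder lies at rest, flat on the glass, the centre of its underside within 18 mm of the outline's centre, its long side within 8 degrees of the scanner's x (all of step 1 and horizontal distance between holder_foot and view_mark below 0.018 m and angle between the x axis of holder and the x axis of scanner, either way round below 0.14 rad and angle between holder's own z axis and vertical below 0.05 rad and z of holder_foot in the frame of view_mark between -0.064 and -0.056 m and linear speed of holder below 0.03 m/s); the robot touches nothing.
It fails at once if the light bar is hit (more than 6 N) (contact force between lightbar and anything else above 6 N).
It fails at once if a bystander is moved more than 25 mm or knocked over (distance of any of cell_a, cell_b, pack, tape, driver, board from where it was at the start of the episode above 0.025 m or angle between any of cell_a, cell_b, pack, tape, board's own z axis and vertical above 0.5 rad).
It also fails if it takes over 72 s, if anything falls off the work surface, if the arm or the gripper's body presses on something with over 40 N, if the wrist force passes 120 N, or if a joint passes its speed limit or range.

## Working session

There is one attempt and no reset: what is moved stays moved. The work goes in short steps, Python scripts to look and compute and a tool call to move; the robot and the scene stay as the last step left them, time stands still between calls to the robot, and variables do not carry over. Pictures are saved under pics/ and viewed, at most 10 in all, crops included, and the job is handed in when it is done.

Besides the shell and the picture viewer there is one more tool, called after "Emit:" as a command line: name --argument value ..., lists and objects as JSON in quotes. send_rows: Moves the arm, as the interface text tells. Its arguments: {"type":"object","properties":{"motion":{"type":"array"},"grip_force":{"type":"number"}},"required":["motion"]}

```bash
mkdir -p pics; cat > h.py <<'E'
import numpy as np, cv2, pickle
from scipy.spatial.transform import Rotation as R
def cam(s):
    f=192/np.tan(np.radians(s["vertical_fov"])/2); return f,s["cx"],s["cy"],np.array(s["extrinsics"])
def ray(s,u,v,z):
    f,cx,cy,E=cam(s); d=E[:3,:3]@np.array([(u-cx)/f,-(v-cy)/f,-1]); o=E[:3,3]
    return o+d*(z-o[2])/d[2]
def proj(s,p):
    f,cx,cy,E=cam(s); c=E[:3,:3].T@(np.array(p)-E[:3,3]); return cx+f*c[0]/-c[2], cy-f*c[1]/-c[2]
def take(n,fn):
    from plant import snapshot
    s=snapshot(n); pickle.dump(s,open(fn+'.pkl','wb')); cv2.imwrite('pics/'+fn+'.png',cv2.resize(s['img'][:,:,::-1],(800,600),interpolation=cv2.INTER_CUBIC)); return s
def load(fn): return pickle.load(open(fn+'.pkl','rb'))
E
python3 - <<'E'
from h import *
from plant import *
print(get_state())
for n in("scene","top"):
    s=take(n,n+"0"); print(n,{k:v for k,v in s.items() if k!='img'})
E
```

```text
{'clock': 0.0, 'q': array([ 1.17779528,  0.68995252, -0.19448654,  1.56632069,  0.15731575,
        0.90248991, -0.2150725 ]), 'qd': array([-0.00035039,  0.00025244,  0.00137948, -0.00163339, -0.00124889,
        0.00118034,  0.00029249]), 'joint_torque': array([-5.17006333e-05, -5.27558112e+01, -1.26699843e+00, -1.53425503e+01,
       -5.26919717e-02,  6.68187029e-03,  1.69595819e-04]), 'tool_pos': array([ 0.25841903, -0.56841976,  0.24893517]), 'eef_rot': array([ 9.77305664e-01,  2.11832122e-01, -2.65817726e-04, -8.49136402e-04]), 'contact_force': array([ 0.7856387,  0.1297622, -0.166905 ]), 'moment': array([ 0.08774335, -0.02580213, -0.01699531]), 'finger_force': 0.0, 'opening': 1.0007127163190932}
scene {'vertical_fov': 55.21309751116693, 'cx': 257.13629016711786, 'cy': 191.77728700122668, 'extrinsics': array([[-0.06530613, -0.61279125,  0.78754174,  1.52781599],
       [ 0.99757737, -0.02113584,  0.0662772 ,  0.0513415 ],
       [-0.02396873,  0.78996212,  0.61268698,  0.83249897],
       [ 0.        ,  0.        ,  0.        ,  1.        ]])}
top {'vertical_fov': 42.73031094633443, 'cx': 255.14189424790268, 'cy': 185.20467768248963, 'extrinsics': array([[ 0.01807927,  0.97965045, -0.19989529,  0.31226092],
       [-0.99982164,  0.01662173, -0.0089675 , -0.06495484],
       [-0.00546241,  0.20002177,  0.97977623,  1.44334397],
       [ 0.        ,  0.        ,  0.        ,  1.        ]])}
```

View pics/top0.png

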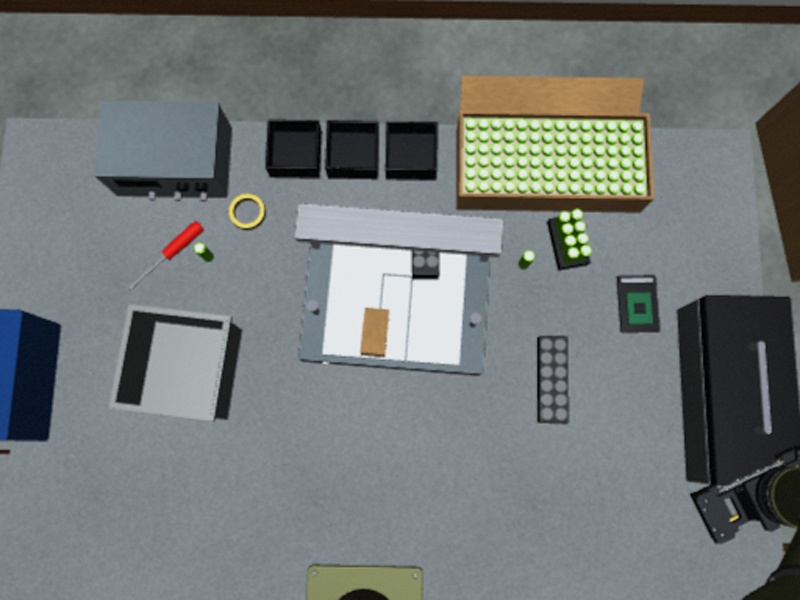

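View pics/scene0.png

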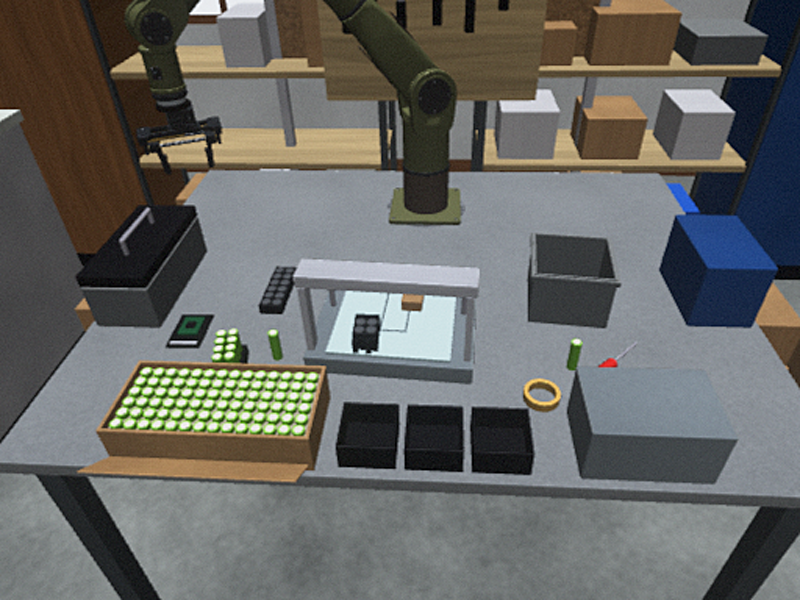

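Top view: the scanner is centred near (395,300), with the brown block on the front half (375,332) and the shard at the rear under the bar (425,262). The holder is on the right at (553,379) and the bin on the left at (172,363). Next I'll enlarge the scanner area.

```bash
python3 - <<'E'
from h import *
def crop(n,u0,u1,v0,v1,k):
    im=load(n+"0")['img'][v0:v1,u0:u1,::-1]; im=cv2.resize(im,None,fx=k,fy=k,interpolation=cv2.INTER_CUBIC)
    im=cv2.convertScaleAbs(im,alpha=1.0); cv2.imwrite(f'pics/{n}_c.png',im); print(im.shape)
crop("top",186,374,128,276,4)
crop("scene",160,316,160,250,5)
E
```

```text
(592, 752, 3)
(450, 780, 3)
```

View pics/top_c.png

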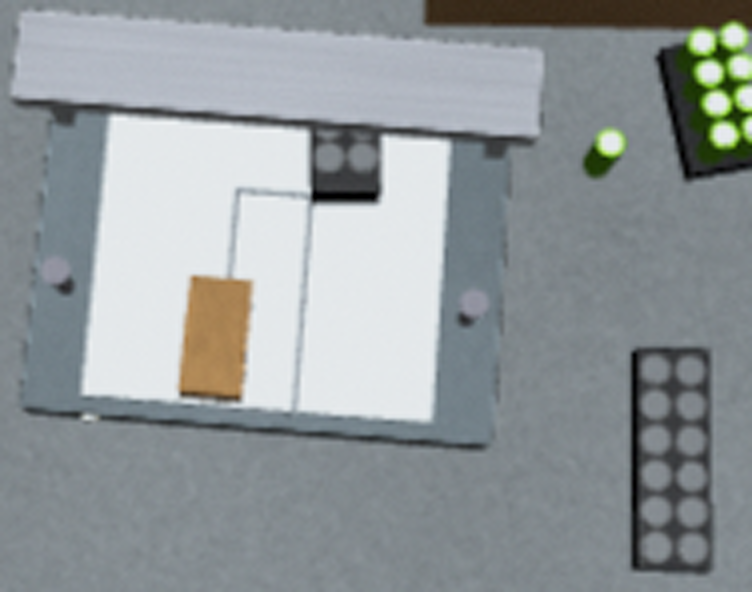

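View pics/scene_c.png

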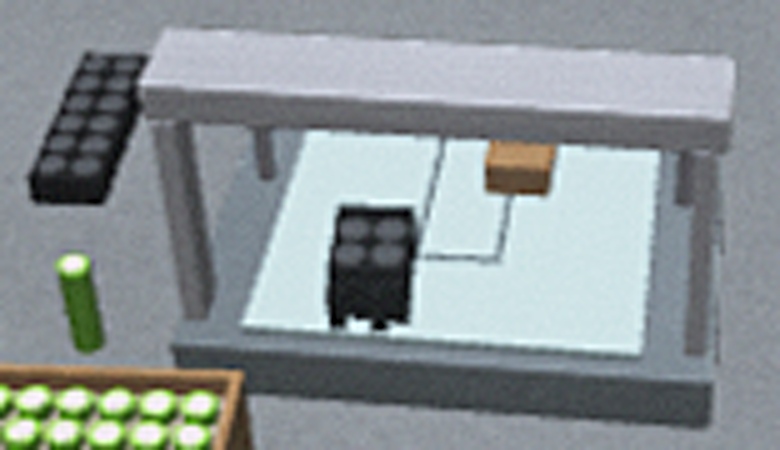

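Crops: the outline's rear corners are at (237,189) and (311,196) and the glass front corners at (82,395) and (433,423). The block's top corners are (191,276), (251,280), (241,399) and (180,397), and the shard's front top edge runs (312,192)–(379,192). Next I'll turn these into positions.

```bash
python3 - <<'E'
from h import *
T=load("top0");S=load("scene0")
t=lambda x,y,z:ray(T,186+(x+.5)/4-.5,128+(y+.5)/4-.5,z)
s=lambda x,y,z:ray(S,160+(x+.5)/5-.5,160+(y+.5)/5-.5,z)
full=lambda x,y,z:ray(T,(x+.5)*.64-.5,(y+.5)*.64-.5,z)
# scanner fit: local->world
L=np.array([[-.1175,.125],[-.1175,-.125],[-.04,.145],[-.04,-.145],[.04,.027],[.04,-.027]])
W=np.array([t(82,395,.05),t(433,423,.05),t(57,270,.11),t(473,304,.11),t(237,189,.05),t(311,196,.05)])[:,:2]
l=L-L.mean(0);w=W-W.mean(0)
a=np.arctan2((l[:,0]*w[:,1]-l[:,1]*w[:,0]).sum(),(l*w).sum())
r=np.array([[np.cos(a),-np.sin(a)],[np.sin(a),np.cos(a)]]); o=W.mean(0)-r@L.mean(0)
print("scanner",o.round(4),a.round(3),"resid mm",((W-(L@r.T+o))*1e3).round(1).tolist())
print("view",r@[-.04,0]+o)
b=[t(191,276,.074),t(251,280,.074),t(241,399,.092),t(180,397,.092)]
print("block",np.round(b,3).tolist()); 
h=[t(634,350,.024),t(711,350,.024),t(711,571,.024),t(636,570,.024)]
print("holder",np.round(h,3).tolist(),np.mean(h,0).round(3))
print("shard front",t(312,191,.088),t(380,193,.088))
for p in [(340,207),(414,207)]: print("shard sc far",s(*p,.088))
for p in [(331,322),(408,322)]: print("shard sc near bot",s(*p,.05))
print("bin rim",[full(*p,.13).round(3).tolist() for p in [(130,307),(236,318),(216,419),(111,406)]])
print("cell by scanner",t(598,170,0),"bar front",t(12,100,.228),t(540,136,.228))
np.save('scan.npy',[*o,a])
E
```

```text
scanner [ 0.5842 -0.0466] -0.063 resid mm [[-0.4, -0.2], [-0.3, -0.7], [0.3, -1.2], [-0.4, 1.2], [0.8, 0.4], [-0.1, 0.4]]
view [ 0.54432543 -0.04412674]
block [[0.558, 0.009, 0.074], [0.555, -0.034, 0.074], [0.469, -0.029, 0.092], [0.469, 0.013, 0.092]]
holder [[0.517, -0.313, 0.024], [0.518, -0.369, 0.024], [0.36, -0.365, 0.024], [0.359, -0.311, 0.024]] [ 0.439 -0.339  0.024]
shard front [ 0.61757212 -0.07603882  0.088     ] [ 0.61693307 -0.12413603  0.088     ]
shard sc far [ 0.62240668 -0.1210246   0.088     ]
shard sc far [ 0.6206886  -0.07335888  0.088     ]
shard sc near bot [ 0.68982831 -0.12077364  0.05      ]
shard sc near bot [ 0.6879179  -0.07243955  0.05      ]
bin rim [[0.541, 0.415, 0.13], [0.525, 0.229, 0.13], [0.352, 0.253, 0.13], [0.37, 0.433, 0.13]]
cell by scanner [ 0.65726491 -0.29223549  0.        ] bar front [0.64256782 0.11823913 0.228     ] [ 0.62441975 -0.21971201  0.228     ]
```

```bash
cat >> h.py <<'E'
def ori(yaw,t=0): return R.from_euler('z',yaw)*R.from_euler('y',-t)*R.from_matrix(np.diag([1,-1,-1.]))
def plan(wps,start=None,jaw=8.8):
    """wps: (pos,yaw,tilt,nrows[,jaw])"""
    from plant import get_state
    st=get_state(); p,r=(st['tool_pos'],R.from_quat(st['eef_rot'])) if start is None else start
    out=[]
    for w in wps:
        pt,rt,n=np.array(w[0]),ori(w[1],w[2]),w[3]
        if len(w)>4: jaw=w[4]
        for i in range(n):
            k=n-i; d=r.inv().apply((pt-p)/k)*100; rv=(r.inv()*rt).as_rotvec()/k
            d=np.round(d,1 if k>1 else 2); rv=np.round(rv,2 if k>1 else 3)
            assert abs(d).max()<=5 and np.linalg.norm(d)<=5.01 and np.linalg.norm(rv)<=.15,(w,d,rv)
            p=p+r.apply(d/100); r=r*R.from_rotvec(rv)
            out.append([*d,*rv,jaw])
    while len(out)%5: out.append([0]*6+[jaw])
    for i,o in enumerate(out):
        if i%5==0: print('--')
        print(' '.join('%g'%(v+0) for v in o))
def where():
    from plant import get_state
    s=get_state(); r=R.from_quat(s['eef_rot']); z=r.apply([0,0,1]);x=r.apply([1,0,0])
    print('t%.2f'%s['clock'],s['tool_pos'].round(4),'z',z.round(3),'yaw',np.arctan2(x[1],x[0]).round(3),'op',round(s['opening'],3),'ff',round(s['finger_force'],2),'F',s['contact_force'].round(1))
E
python3 - <<'E'
from h import *
from plant import *
w=take("wrist","w0"); st=get_state(); r=R.from_quat(st['eef_rot'])
print("cam in tool",r.inv().apply(w['extrinsics'][:3,3]-st['tool_pos']),r.inv().as_matrix()@w['extrinsics'][:3,:3])
plan([((.505,-.010,.20),-.05,0,15)])
E
```

```text
cam in tool [ 0.06746607 -0.00022629 -0.13486014] [[-3.26033388e-04  9.64070548e-01  2.65646140e-01]
 [ 9.99999936e-01  3.54162551e-04 -5.79881129e-05]
 [-1.49986547e-04  2.65646104e-01 -9.64070602e-01]]
--
3 -2.7 0.3 0 0 0.03 8.8
3 -2.8 0.3 0 0 0.03 8.8
2.9 -2.9 0.3 0 0 0.03 8.8
2.8 -3 0.3 0 0 0.03 8.8
2.7 -3 0.3 0 0 0.03 8.8
--
2.6 -3.1 0.3 0 0 0.03 8.8
2.5 -3.2 0.4 0 0 0.03 8.8
2.4 -3.3 0.3 0 0 0.03 8.8
2.3 -3.4 0.4 0 0 0.03 8.8
2.2 -3.4 0.3 0 0 0.03 8.8
--
2.1 -3.5 0.4 0 0 0.04 8.8
1.9 -3.6 0.3 0 0 0.03 8.8
1.9 -3.6 0.4 0 0 0.04 8.8
1.7 -3.7 0.3 0 0 0.03 8.8
1.57 -3.71 0.36 -0.001 0.001 0.037 8.8
```

Emit:
send_rows --motion '[{"x":3,"y":-2.7,"z":0.3,"rx":0,"ry":0,"rz":0.03,"jaw":8.8},{"x":3,"y":-2.8,"z":0.3,"rx":0,"ry":0,"rz":0.03,"jaw":8.8},{"x":2.9,"y":-2.9,"z":0.3,"rx":0,"ry":0,"rz":0.03,"jaw":8.8},{"x":2.8,"y":-3,"z":0.3,"rx":0,"ry":0,"rz":0.03,"jaw":8.8},{"x":2.7,"y":-3,"z":0.3,"rx":0,"ry":0,"rz":0.03,"jaw":8.8}]' --grip_force 15

```text
clock: 0.65
tool_pos: [0.3419, -0.3811, 0.2346]
eef_rot: [0.991, 0.137, 0.0, -0.0]
contact_force: [0.3, 0.2, 0.3]
opening: 0.999
finger_force: 0.0
```

Emit:
send_rows --motion '[{"x":2.6,"y":-3.1,"z":0.3,"rx":0,"ry":0,"rz":0.03,"jaw":8.8},{"x":2.5,"y":-3.2,"z":0.4,"rx":0,"ry":0,"rz":0.03,"jaw":8.8},{"x":2.4,"y":-3.3,"z":0.3,"rx":0,"ry":0,"rz":0.03,"jaw":8.8},{"x":2.3,"y":-3.4,"z":0.4,"rx":0,"ry":0,"rz":0.03,"jaw":8.8},{"x":2.2,"y":-3.4,"z":0.3,"rx":0,"ry":0,"rz":0.03,"jaw":8.8}]'

```text
clock: 1.15
tool_pos: [0.424, -0.1949, 0.2175]
eef_rot: [0.998, 0.063, -0.0, -0.0]
contact_force: [0.7, 0.4, 0.3]
opening: 1.001
finger_force: 0.0
```

Emit:
send_rows --motion '[{"x":2.1,"y":-3.5,"z":0.4,"rx":0,"ry":0,"rz":0.04,"jaw":8.8},{"x":1.9,"y":-3.6,"z":0.3,"rx":0,"ry":0,"rz":0.03,"jaw":8.8},{"x":1.9,"y":-3.6,"z":0.4,"rx":0,"ry":0,"rz":0.04,"jaw":8.8},{"x":1.7,"y":-3.7,"z":0.3,"rx":0,"ry":0,"rz":0.03,"jaw":8.8},{"x":1.6,"y":-3.7,"z":0.4,"rx":0,"ry":0,"rz":0.04,"jaw":8.8}]'

```text
clock: 1.65
tool_pos: [0.5061, -0.0089, 0.1995]
eef_rot: [1.0, -0.027, -0.0, 0.0]
contact_force: [1.5, -0.0, -0.0]
opening: 0.999
finger_force: 0.0
```

```bash
python3 - <<'E'
from h import *
where()
w=take("wrist","w1")
for p in [(.513,-.010,.092)]: print(proj(w,p))
where()
plan([((.505,-.010,.066),-.05,0,5),((.505,-.010,.066),-.05,0,5,2)])
E
```

```text
t1.65 [ 0.5061 -0.0089  0.1995] z [-0. -0. -1.] yaw -0.054 op 0.999 ff 0.0 F [ 1.5 -0.  -0. ]
(np.float64(250.1567055943309), np.float64(186.72317965492968))
t1.70 [5.092e-01 1.000e-04 1.990e-01] z [ 0.003  0.006 -1.   ] yaw -0.045 op 1.0 ff 0.0 F [ 3.3  4.7 -0.5]
--
-0.1 0.2 2.7 0 0 0 8.8
-0.1 0.2 2.6 0 0 0 8.8
-0.1 0.2 2.7 0 0 0 8.8
-0.1 0.3 2.6 0 0 0 8.8
-0.02 0.21 2.69 -0.006 -0.003 0.005 8.8
--
0 0 0 0 0 0 2
0 0 0 0 0 0 2
0 0 0 0 0 0 2
0 0 0 0 0 0 2
0 0 0 0 0 0 2
```

View pics/w1.png

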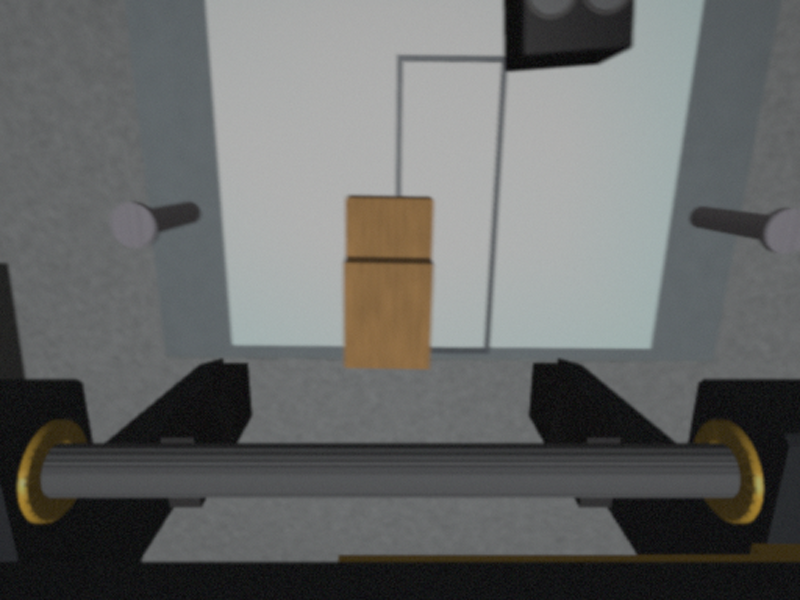

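The wrist view shows the block with its step edge at (388,260) and its front edge at (388,367), where I predicted. The shard is at the top right.

Emit:
send_rows --motion '[{"x":0,"y":0,"z":0,"rx":0,"ry":0,"rz":0,"jaw":8.8},{"x":0,"y":0,"z":2,"rx":0,"ry":0,"rz":0,"jaw":8.8},{"x":0,"y":0,"z":3,"rx":0,"ry":0,"rz":0,"jaw":8.8},{"x":0,"y":0,"z":3,"rx":0,"ry":0,"rz":0,"jaw":8.8},{"x":0,"y":0,"z":2,"rx":0,"ry":0,"rz":0,"jaw":8.8}]'

```text
clock: 2.2
tool_pos: [0.5044, -0.0124, 0.0982]
eef_rot: [1.0, -0.028, -0.001, 0.001]
contact_force: [-0.3, 1.2, 0.7]
opening: 0.997
finger_force: 0.0
```

```bash
python3 - <<'E'
from h import *
where()
E
```

```text
t2.20 [ 0.5044 -0.0124  0.0982] z [-0.002 -0.001 -1.   ] yaw -0.055 op 0.997 ff 0.0 F [-0.3  1.2  0.7]
```

Emit:
send_rows --motion '[{"x":0,"y":0,"z":2,"rx":0,"ry":0,"rz":0,"jaw":8.8},{"x":0,"y":0,"z":1.2,"rx":0,"ry":0,"rz":0,"jaw":8.8},{"x":0,"y":0,"z":0,"rx":0,"ry":0,"rz":0,"jaw":8.8},{"x":0,"y":0,"z":0,"rx":0,"ry":0,"rz":0,"jaw":3},{"x":0,"y":0,"z":0,"rx":0,"ry":0,"rz":0,"jaw":3}]'

```text
clock: 2.7
tool_pos: [0.5062, -0.0109, 0.0686]
eef_rot: [1.0, -0.027, 0.001, 0.0]
contact_force: [-0.0, -0.4, 0.5]
opening: 0.84
finger_force: 0.0
```

Emit:
send_rows --motion '[{"x":0,"y":0,"z":0,"rx":0,"ry":0,"rz":0,"jaw":3},{"x":0,"y":0,"z":0,"rx":0,"ry":0,"rz":0,"jaw":3},{"x":0,"y":0,"z":0,"rx":0,"ry":0,"rz":0,"jaw":3},{"x":0,"y":0,"z":0,"rx":0,"ry":0,"rz":0,"jaw":3},{"x":0,"y":0,"z":0,"rx":0,"ry":0,"rz":0,"jaw":3}]'

```text
clock: 3.2
tool_pos: [0.5057, -0.0105, 0.068]
eef_rot: [1.0, -0.026, 0.0, -0.0]
contact_force: [-0.7, 0.9, 2.6]
opening: 0.498
finger_force: 15.0
```

```bash
python3 - <<'E'
from h import *
where()
b=np.array([.447,.3325]);yb=-.105
print(ori(yb).apply([0,.025,0])[:2]) 
q=b-np.array([-np.sin(yb),np.cos(yb)])*.022   # block on bin's -y side
print(q, b+(b-q))
plan([((.505,-.012,.20),-.055,0,5,3),((q[0],q[1],.24),yb,0,9,3),((q[0],q[1],.12),yb,0,6,3)])
E
```

```text
t3.20 [ 0.5057 -0.0105  0.068 ] z [ 0.  0. -1.] yaw -0.053 op 0.498 ff 15.0 F [-0.7  0.9  2.6]
[-0.00262018 -0.02486231]
[0.44469424 0.31062116] [0.44930576 0.35437884]
--
0 0 -2.6 0 0 0 3
0 0 -2.7 0 0 0 3
0 0.1 -2.6 0 0 0 3
0 0 -2.7 0 0 0 3
-0.06 0.05 -2.6 0 0 0.002 3
--
-0.9 -3.5 -0.4 0 0 0.01 3
-0.9 -3.5 -0.5 0 0 0.01 3
-0.9 -3.5 -0.4 0 0 0 3
-0.9 -3.5 -0.5 0 0 0.01 3
-1 -3.5 -0.4 0 0 0 3
--
-1 -3.5 -0.5 0 0 0.01 3
-1 -3.6 -0.4 0 0 0 3
-1 -3.5 -0.5 0 0 0.01 3
-1.04 -3.56 -0.4 0 0 0 3
0 0 2 0 0 0 3
--
0 0 2 0 0 0 3
0 0 2 0 0 0 3
0 0 2 0 0 0 3
0 0 2 0 0 0 3
-0.01 0 2 0 0 0 3
```

Emit:
send_rows --motion '[{"x":0,"y":0,"z":-2,"rx":0,"ry":0,"rz":0,"jaw":3},{"x":0,"y":0,"z":-3,"rx":0,"ry":0,"rz":0,"jaw":3},{"x":0,"y":0,"z":-3,"rx":0,"ry":0,"rz":0,"jaw":3},{"x":0,"y":0,"z":-3,"rx":0,"ry":0,"rz":0,"jaw":3},{"x":-0.2,"y":-1.5,"z":-2.5,"rx":0,"ry":0,"rz":0,"jaw":3}]'

```text
clock: 3.7
tool_pos: [0.5045, 0.0022, 0.2042]
eef_rot: [1.0, -0.029, 0.0, 0.001]
contact_force: [0.3, -0.7, -0.9]
opening: 0.499
finger_force: 15.0
```

Emit:
send_rows --motion '[{"x":-0.9,"y":-3.5,"z":-0.8,"rx":0,"ry":0,"rz":0.01,"jaw":3},{"x":-0.9,"y":-3.5,"z":-0.8,"rx":0,"ry":0,"rz":0.01,"jaw":3},{"x":-0.9,"y":-3.5,"z":-0.8,"rx":0,"ry":0,"rz":0,"jaw":3},{"x":-0.9,"y":-3.5,"z":0,"rx":0,"ry":0,"rz":0.01,"jaw":3},{"x":-1,"y":-3.5,"z":0,"rx":0,"ry":0,"rz":0,"jaw":3}]'

```text
clock: 4.2
tool_pos: [0.4701, 0.1836, 0.2269]
eef_rot: [0.999, -0.042, 0.0, 0.0]
contact_force: [1.3, -0.3, -0.4]
opening: 0.5
finger_force: 15.0
```

Emit:
send_rows --motion '[{"x":-1,"y":-3.5,"z":0,"rx":0,"ry":0,"rz":0.01,"jaw":3},{"x":-1,"y":-3.5,"z":0,"rx":0,"ry":0,"rz":0,"jaw":3},{"x":-1,"y":-3.5,"z":0,"rx":0,"ry":0,"rz":0.01,"jaw":3},{"x":-0.9,"y":-2,"z":0,"rx":0,"ry":0,"rz":0,"jaw":3},{"x":0,"y":-0.2,"z":0,"rx":0,"ry":0,"rz":0,"jaw":3}]'

```text
clock: 4.7
tool_pos: [0.4414, 0.3161, 0.2262]
eef_rot: [0.999, -0.048, -0.001, -0.001]
contact_force: [-0.6, -0.3, -1.4]
opening: 0.495
finger_force: 15.0
```

```bash
python3 - <<'E'
from h import *
where()
plan([((.4447,.3106,.12),-.105,0,5,3)])
E
```

```text
t4.70 [0.4414 0.3161 0.2262] z [-0.001  0.002 -1.   ] yaw -0.097 op 0.495 ff 15.0 F [-0.6 -0.3 -1.4]
--
0.1 0.1 2.1 0 0 0 3
0.1 0.1 2.1 0 0 0 3
0.1 0.1 2.1 0 0 0 3
0 0.1 2.2 0 0 0 3
0.1 0.13 2.12 -0.001 0.002 0.008 3
```

Emit:
send_rows --motion '[{"x":0.1,"y":0.1,"z":2,"rx":0,"ry":0,"rz":0,"jaw":3},{"x":0.1,"y":0.1,"z":3,"rx":0,"ry":0,"rz":0,"jaw":3},{"x":0.1,"y":0.1,"z":3,"rx":0,"ry":0,"rz":0,"jaw":3},{"x":0,"y":0.1,"z":2,"rx":0,"ry":0,"rz":0,"jaw":3},{"x":0,"y":0.1,"z":0.6,"rx":0,"ry":0,"rz":0,"jaw":3}]'

```text
clock: 5.2
tool_pos: [0.4453, 0.3045, 0.1187]
eef_rot: [0.999, -0.052, -0.001, 0.002]
contact_force: [-0.7, -0.3, -0.6]
opening: 0.498
finger_force: 15.0
```

Emit:
send_rows --motion '[{"x":0,"y":0,"z":0,"rx":0,"ry":0,"rz":0,"jaw":3},{"x":0,"y":0,"z":0,"rx":0,"ry":0,"rz":0,"jaw":6.2},{"x":0,"y":0,"z":0,"rx":0,"ry":0,"rz":0,"jaw":6.2},{"x":0,"y":0,"z":0,"rx":0,"ry":0,"rz":0,"jaw":6.2},{"x":0,"y":0,"z":0,"rx":0,"ry":0,"rz":0,"jaw":6.2}]'

```text
clock: 5.7
tool_pos: [0.4463, 0.3074, 0.1214]
eef_rot: [0.999, -0.051, 0.001, -0.0]
contact_force: [0.2, 0.5, -0.3]
opening: 0.706
finger_force: 0.0
```

```bash
python3 - <<'E'
from h import *
where()
t=np.radians(40)
plan([((.445,.31,.22),-.105,0,4,6.2),((.50,-.099,.25),0.0,t,16,8.8)])
E
```

```text
t5.70 [0.4463 0.3074 0.1214] z [ 0.001  0.001 -1.   ] yaw -0.103 op 0.706 ff 0.0 F [ 0.2  0.5 -0.3]
--
0 -0.1 -2.5 0 0 0 6.2
0 -0.1 -2.5 0 0 0 6.2
-0.1 0 -2.4 0 0 0 6.2
-0.04 -0.06 -2.46 -0.001 -0.001 0.002 6.2
0.6 2.5 -0.2 0 0.04 -0.01 8.8
--
0.6 2.5 -0.2 0 0.04 -0.01 8.8
0.6 2.5 -0.1 0 0.04 -0.01 8.8
0.6 2.5 -0.1 0 0.04 -0.01 8.8
0.5 2.5 -0.1 0 0.04 0 8.8
0.5 2.5 -0.1 0 0.05 -0.01 8.8
--
0.5 2.5 0 0 0.04 0 8.8
0.5 2.6 0 0 0.05 -0.01 8.8
0.5 2.6 0 0 0.04 0 8.8
0.5 2.5 0 0 0.05 -0.01 8.8
0.5 2.6 0 0.01 0.04 0 8.8
--
0.5 2.5 0 0 0.05 -0.01 8.8
0.4 2.6 0.1 0.01 0.04 0 8.8
0.4 2.5 0 0 0.05 -0.01 8.8
0.4 2.6 0.1 0.01 0.04 0 8.8
0.39 2.56 0.05 0 0.049 -0.005 8.8
```

Emit:
send_rows --motion '[{"x":0,"y":-0.1,"z":-2.5,"rx":0,"ry":0,"rz":0,"jaw":6.2},{"x":0,"y":-0.1,"z":-3,"rx":0,"ry":0,"rz":0,"jaw":6.2},{"x":0,"y":0,"z":-3,"rx":0,"ry":0,"rz":0,"jaw":6.2},{"x":0,"y":0,"z":-2,"rx":0,"ry":0,"rz":0,"jaw":8.8},{"x":0.6,"y":2.5,"z":0,"rx":0,"ry":0.04,"rz":-0.01,"jaw":8.8}]'

```text
clock: 6.2
tool_pos: [0.4518, 0.2879, 0.2288]
eef_rot: [0.999, -0.044, 0.024, -0.003]
contact_force: [0.1, 0.4, -0.6]
opening: 0.86
finger_force: 0.0
```

Emit:
send_rows --motion '[{"x":0.6,"y":2.5,"z":-0.2,"rx":0,"ry":0.04,"rz":-0.01,"jaw":8.8},{"x":0.6,"y":2.5,"z":-0.1,"rx":0,"ry":0.04,"rz":-0.01,"jaw":8.8},{"x":0.6,"y":2.5,"z":-0.1,"rx":0,"ry":0.04,"rz":-0.01,"jaw":8.8},{"x":0.5,"y":2.5,"z":-0.1,"rx":0,"ry":0.04,"rz":0,"jaw":8.8},{"x":0.5,"y":2.5,"z":-0.1,"rx":0,"ry":0.05,"rz":-0.01,"jaw":8.8}]'

```text
clock: 6.7
tool_pos: [0.4676, 0.156, 0.2358]
eef_rot: [0.992, -0.026, 0.126, 0.006]
contact_force: [-0.0, 0.2, -0.2]
opening: 0.995
finger_force: 0.0
```

Emit:
send_rows --motion '[{"x":0.5,"y":2.5,"z":0,"rx":0,"ry":0.04,"rz":0,"jaw":8.8},{"x":0.5,"y":2.6,"z":0,"rx":0,"ry":0.05,"rz":-0.01,"jaw":8.8},{"x":0.5,"y":2.6,"z":0,"rx":0,"ry":0.04,"rz":0,"jaw":8.8},{"x":0.5,"y":2.5,"z":0,"rx":0,"ry":0.05,"rz":-0.01,"jaw":8.8},{"x":0.5,"y":2.6,"z":0,"rx":0.01,"ry":0.04,"rz":0,"jaw":8.8}]'

```text
clock: 7.2
tool_pos: [0.489, 0.0527, 0.2597]
eef_rot: [0.98, -0.018, 0.2, 0.008]
contact_force: [-0.0, -0.3, 0.4]
opening: 0.997
finger_force: 0.0
```

Emit:
send_rows --motion '[{"x":0.5,"y":2.5,"z":0,"rx":0,"ry":0.05,"rz":-0.01,"jaw":8.8},{"x":0.4,"y":2.6,"z":0.1,"rx":0.01,"ry":0.04,"rz":0,"jaw":8.8},{"x":0.4,"y":2.5,"z":0,"rx":0,"ry":0.05,"rz":-0.01,"jaw":8.8},{"x":0.4,"y":2,"z":0.1,"rx":0.01,"ry":0.04,"rz":0,"jaw":8.8},{"x":0.4,"y":0.6,"z":0,"rx":0,"ry":0.05,"rz":0,"jaw":8.8}]'

```text
clock: 7.7
tool_pos: [0.5254, -0.0557, 0.3235]
eef_rot: [0.962, -0.007, 0.272, 0.002]
contact_force: [0.4, -1.0, 0.1]
opening: 1.0
finger_force: 0.0
```

Emit:
send_rows --motion '[{"x":0,"y":0,"z":0,"rx":0,"ry":0,"rz":0,"jaw":8.8},{"x":0,"y":0,"z":0,"rx":0,"ry":0,"rz":0,"jaw":8.8},{"x":0,"y":0,"z":0,"rx":0,"ry":0,"rz":0,"jaw":8.8},{"x":0,"y":0,"z":0,"rx":0,"ry":0,"rz":0,"jaw":8.8},{"x":0,"y":0,"z":0,"rx":0,"ry":0,"rz":0,"jaw":8.8}]'

```text
clock: 8.2
tool_pos: [0.5256, -0.051, 0.3224]
eef_rot: [0.962, -0.004, 0.271, 0.0]
contact_force: [0.1, -0.3, 0.6]
opening: 0.998
finger_force: 0.0
```

```bash
python3 - <<'E'
from h import *
where()
w=take("wrist","w2")
print("pred",[np.multiply(proj(w,p),1.5625).round() for p in [(.619,-.075,.088),(.619,-.123,.088),(.619,-.075,.05),(.619,-.123,.05)]])
where()
t=np.radians(40)
plan([((.549,-.099,.187),0.0,t,4),((.645,-.099,.070),0,t,6)])
E
```

```text
t8.20 [ 0.5256 -0.051   0.3224] z [ 0.523 -0.003 -0.853] yaw -0.008 op 0.998 ff 0.0 F [ 0.1 -0.3  0.6]
pred [array([419., 310.]), array([480., 309.]), array([417., 321.]), array([472., 321.])]
t8.25 [ 0.5256 -0.0512  0.3225] z [ 0.523 -0.003 -0.852] yaw -0.009 op 0.995 ff 0.0 F [ 0.   0.3 -0.6]
--
-1.3 1.2 3.2 0 0.04 0 8.8
-1.4 1.2 3.1 0 0.04 0 8.8
-1.5 1.2 3.1 0 0.03 0 8.8
-1.58 1.18 3.07 0.004 0.038 -0.007 8.8
0 0 2.5 0 0 0 8.8
--
0 0 2.5 0 0 0 8.8
0 0 2.5 0 0 0 8.8
-0.1 0 2.5 0 0 0 8.8
0 0 2.6 0 0 0 8.8
-0.06 0 2.53 0 0 0 8.8
```

View pics/w2.png

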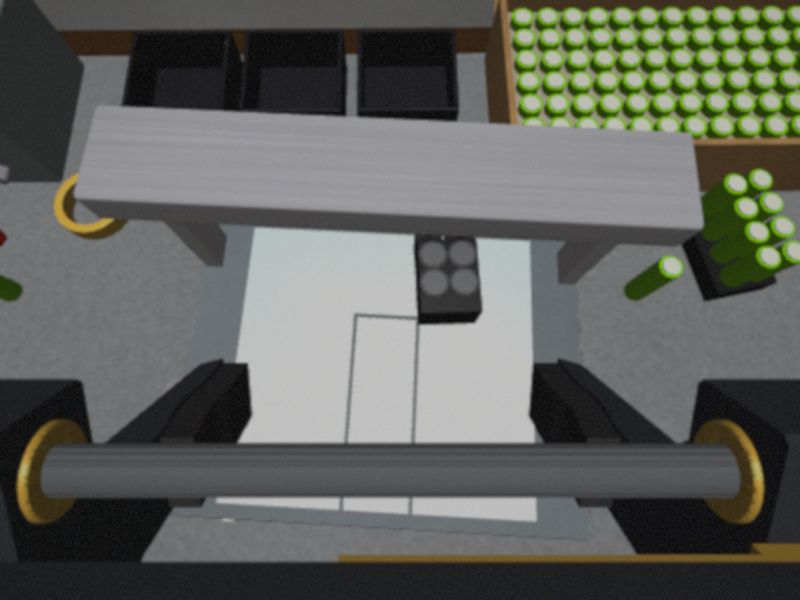

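The wrist view shows the shard's front top corners at (419,310) and (480,308), which match my estimate exactly. The bar's front edge is well clear.

```bash
python3 - <<'E'
from h import *
t=np.radians(40)
plan([((.543,-.099,.192),0.0,t,10)])
E
```

```text
--
-0.5 0.5 1.2 0 0.01 0 8.8
-0.5 0.5 1.2 0 0.02 0 8.8
-0.6 0.5 1.2 0 0.01 0 8.8
-0.6 0.5 1.2 0 0.02 0 8.8
-0.6 0.5 1.2 0 0.01 0 8.8
--
-0.6 0.5 1.2 0 0.02 0 8.8
-0.6 0.4 1.1 0 0.01 0 8.8
-0.7 0.5 1.1 0 0.02 0 8.8
-0.7 0.4 1.1 0 0.01 0 8.8
-0.67 0.48 1.16 0.004 0.018 -0.007 8.8
```

Emit:
send_rows --motion '[{"x":-0.5,"y":0.5,"z":1.2,"rx":0,"ry":0.01,"rz":0,"jaw":8.8},{"x":-0.5,"y":0.5,"z":1.2,"rx":0,"ry":0.02,"rz":0,"jaw":8.8},{"x":-0.6,"y":0.5,"z":1.2,"rx":0,"ry":0.01,"rz":0,"jaw":8.8},{"x":-0.6,"y":0.5,"z":1.2,"rx":0,"ry":0.02,"rz":0,"jaw":8.8},{"x":-0.6,"y":0.5,"z":1.2,"rx":0,"ry":0.01,"rz":0,"jaw":8.8}]'

```text
clock: 8.75
tool_pos: [0.5505, -0.0847, 0.3053]
eef_rot: [0.963, -0.002, 0.27, -0.006]
contact_force: [0.1, -0.2, 0.5]
opening: 1.0
finger_force: 0.0
```

Emit:
send_rows --motion '[{"x":-0.6,"y":0.5,"z":1.2,"rx":0,"ry":0.02,"rz":0,"jaw":8.8},{"x":-0.6,"y":0.4,"z":1.1,"rx":0,"ry":0.01,"rz":0,"jaw":8.8},{"x":-0.7,"y":0.5,"z":1.1,"rx":0,"ry":0.02,"rz":0,"jaw":8.8},{"x":-0.7,"y":0.4,"z":1.1,"rx":0,"ry":0.01,"rz":0,"jaw":8.8},{"x":-0.7,"y":0.4,"z":1.1,"rx":0,"ry":0.02,"rz":0,"jaw":8.8}]'

```text
clock: 9.25
tool_pos: [0.5709, -0.1178, 0.2869]
eef_rot: [0.962, 0.002, 0.271, -0.015]
contact_force: [0.1, 0.9, -0.6]
opening: 0.999
finger_force: 0.0
```

Emit:
send_rows --motion '[{"x":0,"y":0,"z":0,"rx":0,"ry":0,"rz":0,"jaw":8.8},{"x":0,"y":0,"z":0,"rx":0,"ry":0,"rz":0,"jaw":8.8},{"x":0,"y":0,"z":0,"rx":0,"ry":0,"rz":0,"jaw":8.8},{"x":0,"y":0,"z":0,"rx":0,"ry":0,"rz":0,"jaw":8.8},{"x":0,"y":0,"z":0,"rx":0,"ry":0,"rz":0,"jaw":8.8}]'

```text
clock: 9.75
tool_pos: [0.5709, -0.1173, 0.2878]
eef_rot: [0.962, 0.002, 0.272, -0.015]
contact_force: [-0.3, -0.6, -0.4]
opening: 1.001
finger_force: 0.0
```

```bash
python3 - <<'E'
from h import *
where()
t=np.radians(40)
plan([((.645,-.099,.070),0,t,10)])
E
```

```text
t9.75 [ 0.5709 -0.1173  0.2878] z [ 0.523  0.029 -0.852] yaw -0.005 op 1.001 ff 0.0 F [-0.3 -0.6 -0.4]
--
-0.5 -0.1 2.2 0 0.01 0 8.8
-0.5 -0.1 2.2 0 0.02 0 8.8
-0.6 -0.1 2.2 0 0.01 0 8.8
-0.6 -0.1 2.2 0 0.02 0 8.8
-0.6 -0.1 2.2 0 0.01 0 8.8
--
-0.7 -0.1 2.2 -0.01 0.02 0 8.8
-0.7 -0.2 2.2 0 0.01 0 8.8
-0.7 -0.1 2.2 -0.01 0.02 0 8.8
-0.8 -0.2 2.2 0 0.01 0 8.8
-0.84 -0.19 2.27 -0.008 0.018 -0.008 8.8
```

```bash
python3 - <<'E'
from plant import *
print(get_state()['q'].round(3))
E
```

```text
[ 0.431  0.468 -0.347  2.142  1.26   0.043 -2.654]
```

```bash
cat > fk.py <<'E'
from h import *
import itertools
from scipy.optimize import least_squares
ax='zyzyzyz'
def fk(q,sg,off,d,e=(0,0)):
    r=R.identity();p=np.zeros(3)
    for i in range(7):
        if i==1:p=p+r.apply([0,0,d[0]])
        if i==3:p=p+r.apply([e[0],0,d[1]])
        if i==5:p=p+r.apply([e[1],0,d[2]])
        r=r*R.from_euler(ax[i],sg[i]*q[i]+(off if i==6 else 0))
    return p+r.apply([0,0,d[3]]),r
E
python3 - <<'E'
from fk import *
from plant import *
s0=([1.17779528,0.68995252,-0.19448654,1.56632069,0.15731575,0.90248991,-0.2150725],[0.25841903,-0.56841976,0.24893517],[9.77305664e-01,2.11832122e-01,-2.65817726e-04,-8.49136402e-04])
st=get_state(); S=[s0,(st['q'],st['tool_pos'],st['eef_rot'])]
res=[]
for sg in itertools.product([1,-1],repeat=7):
    if sg[1]<0 or sg[3]<0 or sg[5]<0: continue
    for off in (0,np.pi/2,np.pi,-np.pi/2):
        eo=sum((R.from_quat(o).inv()*fk(q,sg,off,[0]*4)[1]).magnitude() for q,_,o in S)
        res.append((eo,sg,off))
res.sort(key=lambda a:a[0]); print(res[:3])
_,sg,off=res[0]
f=lambda d:np.concatenate([fk(q,sg,off,d)[0]-p for q,p,_ in S])
o=least_squares(f,[.3,.4,.4,.2]); print(o.x,o.fun)
E
```

```text
[(6.067263757787138e-09, (-1, 1, -1, 1, -1, 1, -1), 1.5707963267948966), (0.9131230294724096, (1, 1, 1, 1, 1, 1, 1), -1.5707963267948966), (1.0835700392671777, (-1, 1, 1, 1, -1, 1, -1), 1.5707963267948966)]
[0.1166996  0.70596178 0.23416003 0.28571446] [ 0.02333062  0.00680066 -0.01888134 -0.00580179  0.00846736  0.01888134]
```

The wrist is at its limits (q6 and q7), so I'll turn the hand half round. That gives the same grasp and keeps the camera away from the bar.

Emit:
send_rows --motion '[{"x":0,"y":0,"z":0,"rx":0,"ry":0,"rz":-0.15,"jaw":8.8},{"x":0,"y":0,"z":0,"rx":0,"ry":0,"rz":-0.15,"jaw":8.8},{"x":0,"y":0,"z":0,"rx":0,"ry":0,"rz":-0.15,"jaw":8.8},{"x":0,"y":0,"z":0,"rx":0,"ry":0,"rz":-0.15,"jaw":8.8},{"x":0,"y":0,"z":0,"rx":0,"ry":0,"rz":-0.15,"jaw":8.8}]'

```text
clock: 10.25
tool_pos: [0.5709, -0.1177, 0.2877]
eef_rot: [0.894, 0.357, 0.258, 0.087]
contact_force: [-0.0, 0.3, 0.1]
opening: 1.0
finger_force: 0.0
```

Emit:
send_rows --motion '[{"x":0,"y":0,"z":0,"rx":0,"ry":0,"rz":-0.15,"jaw":8.8},{"x":0,"y":0,"z":0,"rx":0,"ry":0,"rz":-0.15,"jaw":8.8},{"x":0,"y":0,"z":0,"rx":0,"ry":0,"rz":-0.15,"jaw":8.8},{"x":0,"y":0,"z":0,"rx":0,"ry":0,"rz":-0.15,"jaw":8.8},{"x":0,"y":0,"z":0,"rx":0,"ry":0,"rz":-0.15,"jaw":8.8}]'

```text
clock: 10.75
tool_pos: [0.5708, -0.1177, 0.2877]
eef_rot: [0.701, 0.659, 0.208, 0.175]
contact_force: [-0.2, 0.3, 0.2]
opening: 0.997
finger_force: 0.0
```

```bash
cat > rec.py <<'E'
from fk import *
from plant import get_state
import os
def rec():
    st=get_state(); D=pickle.load(open('q.pkl','rb')) if os.path.exists('q.pkl') else [([1.17779528,0.68995252,-0.19448654,1.56632069,0.15731575,0.90248991,-0.2150725],[0.25841903,-0.56841976,0.24893517]),([0.431,0.468,-0.347,2.142,1.26,0.043,-2.654],[.5709,-.1173,.2878])]
    D.append((st['q'],st['tool_pos'])); pickle.dump(D,open('q.pkl','wb'))
    sg=(-1,1,-1,1,-1,1,-1)
    f=lambda d:np.concatenate([fk(q,sg,np.pi/2,d[:4],d[4:])[0]-p for q,p in D])
    o=least_squares(f,[.3,.4,.4,.2,0,0]); print('fit',o.x.round(4),abs(o.fun).max().round(5)); return o.x
E
python3 - <<'E'
from rec import *
where(); print(get_state()['q'].round(3)); rec()
E
```

```text
t10.75 [ 0.5708 -0.1177  0.2877] z [ 0.523  0.029 -0.852] yaw 1.527 op 0.997 ff 0.0 F [-0.2  0.3  0.2]
[ 0.595  0.502 -0.596  2.134  1.432  0.175 -1.306]
fit [ 0.2505  0.7415  0.3908  0.435  -0.1845  0.0115] 0.01547
```

Emit:
send_rows --motion '[{"x":0,"y":0,"z":0,"rx":0,"ry":0,"rz":-0.15,"jaw":8.8},{"x":0,"y":0,"z":0,"rx":0,"ry":0,"rz":-0.15,"jaw":8.8},{"x":0,"y":0,"z":0,"rx":0,"ry":0,"rz":-0.15,"jaw":8.8},{"x":0,"y":0,"z":0,"rx":0,"ry":0,"rz":-0.15,"jaw":8.8},{"x":0,"y":0,"z":0,"rx":0,"ry":0,"rz":-0.15,"jaw":8.8}]'

```text
clock: 11.25
tool_pos: [0.5708, -0.1177, 0.2876]
eef_rot: [0.411, 0.87, 0.13, 0.239]
contact_force: [-0.6, 0.2, 0.4]
opening: 0.999
finger_force: 0.0
```

Emit:
send_rows --motion '[{"x":0,"y":0,"z":0,"rx":0,"ry":0,"rz":-0.15,"jaw":8.8},{"x":0,"y":0,"z":0,"rx":0,"ry":0,"rz":-0.15,"jaw":8.8},{"x":0,"y":0,"z":0,"rx":0,"ry":0,"rz":-0.15,"jaw":8.8},{"x":0,"y":0,"z":0,"rx":0,"ry":0,"rz":-0.15,"jaw":8.8},{"x":0,"y":0,"z":0,"rx":0,"ry":0,"rz":-0.15,"jaw":8.8}]'

```text
clock: 11.75
tool_pos: [0.5708, -0.1177, 0.2877]
eef_rot: [0.064, 0.96, 0.033, 0.27]
contact_force: [0.1, -0.7, -0.8]
opening: 0.994
finger_force: 0.0
```

```bash
cat >> h.py <<'E'
def ori(yaw,t=0,flip=None):
    b=R.from_euler('z',yaw)*R.from_euler('y',-t)*R.from_matrix(np.diag([1,-1,-1.]))
    return b*R.from_euler('z',np.pi) if FLIP else b
FLIP=False
E
python3 - <<'E'
import h
from rec import *
h.FLIP=True
where(); print(get_state()['q'].round(3)); rec()
plan([((.535,-.099,.20),0.0,np.radians(40),15)])
E
```

```text
t11.75 [ 0.5708 -0.1177  0.2877] z [ 0.523  0.029 -0.852] yaw 2.978 op 0.994 ff 0.0 F [ 0.1 -0.7 -0.8]
[ 0.652  0.52  -0.687  2.132  1.448  0.228  0.184]
fit [ 0.2877  0.6901  0.3938  0.3983 -0.1412  0.0173] 0.02171
--
0.5 0 0.4 0 -0.01 -0.01 8.8
0.5 0 0.4 0 -0.01 -0.01 8.8
0.5 0.1 0.4 0 -0.01 -0.01 8.8
0.5 0.1 0.4 0 -0.01 -0.01 8.8
0.5 0.1 0.3 0 -0.01 -0.01 8.8
--
0.5 0.1 0.3 0 -0.01 -0.01 8.8
0.6 0.1 0.3 0 -0.01 -0.01 8.8
0.6 0.1 0.3 0 -0.01 -0.01 8.8
0.6 0.1 0.3 0 -0.01 -0.01 8.8
0.5 0.1 0.3 0 -0.01 -0.01 8.8
--
0.6 0.1 0.3 0 -0.01 -0.01 8.8
0.5 0.1 0.4 0 -0.01 -0.01 8.8
0.6 0.1 0.3 0.01 -0.01 -0.01 8.8
0.6 0 0.3 0 -0.01 -0.01 8.8
0.51 0.1 0.38 0.009 -0.009 -0.003 8.8
```

Emit:
send_rows --motion '[{"x":0.9,"y":0.1,"z":0.7,"rx":0,"ry":-0.02,"rz":-0.02,"jaw":8.8},{"x":1,"y":0.1,"z":0.7,"rx":0,"ry":-0.02,"rz":-0.02,"jaw":8.8},{"x":1,"y":0.2,"z":0.7,"rx":0,"ry":-0.02,"rz":-0.02,"jaw":8.8},{"x":1,"y":0.2,"z":0.7,"rx":0,"ry":-0.02,"rz":-0.02,"jaw":8.8},{"x":1,"y":0.2,"z":0.6,"rx":0,"ry":-0.02,"rz":-0.02,"jaw":8.8}]'

```text
clock: 12.25
tool_pos: [0.5508, -0.1056, 0.2369]
eef_rot: [0.024, 0.949, 0.017, 0.315]
contact_force: [0.3, -0.4, -0.8]
opening: 0.996
finger_force: 0.0
```

Emit:
send_rows --motion '[{"x":1.1,"y":0.2,"z":0.6,"rx":0,"ry":-0.02,"rz":-0.02,"jaw":8.8},{"x":1.1,"y":0.2,"z":0.6,"rx":0.01,"ry":-0.02,"rz":-0.02,"jaw":8.8},{"x":1,"y":0.1,"z":0.6,"rx":0.01,"ry":-0.01,"rz":-0.01,"jaw":8.8},{"x":0,"y":0,"z":0,"rx":0,"ry":0,"rz":0,"jaw":8.8},{"x":0,"y":0,"z":0,"rx":0,"ry":0,"rz":0,"jaw":8.8}]'

```text
clock: 12.75
tool_pos: [0.537, -0.0991, 0.2035]
eef_rot: [0.004, 0.941, -0.001, 0.338]
contact_force: [1.0, 0.2, 1.0]
opening: 0.998
finger_force: 0.0
```

```bash
python3 - <<'E'
import h
from rec import *
h.FLIP=True
where(); print(get_state()['q'].round(3)); rec()
plan([((.549,-.099,.184),0.0,np.radians(40),4),((.645,-.099,.070),0,np.radians(40),11)])
E
```

```text
t12.75 [ 0.537  -0.0991  0.2035] z [ 0.636 -0.005 -0.772] yaw 3.132 op 0.998 ff 0.0 F [1.  0.2 1. ]
[ 0.741  0.828 -1.017  2.446  2.35   0.843 -0.566]
fit [ 0.3711  0.6307  0.456   0.3651 -0.1328  0.0413] 0.03155
--
0.1 0 0.6 0 0 0 8.8
0.1 0 0.6 0 0 0 8.8
0.1 0 0.5 0 0 0 8.8
0.01 0.02 0.56 -0.005 -0.009 -0.007 8.8
0 0 1.4 0 0 0 8.8
--
0 0 1.4 0 0 0 8.8
0 0 1.3 0 0 0 8.8
0 0 1.4 0 0 0 8.8
0 0 1.3 0 0 0 8.8
0 0 1.4 0 0 0 8.8
--
0 0 1.3 0 0 0 8.8
0 0 1.4 0 0 0 8.8
0 0 1.3 0 0 0 8.8
0 0 1.4 0 0 0 8.8
-0.03 0 1.31 0 0 0 8.8
```

Emit:
send_rows --motion '[{"x":0.1,"y":0,"z":1.2,"rx":0,"ry":0,"rz":0,"jaw":8.8},{"x":0.1,"y":0,"z":1.2,"rx":0,"ry":-0.01,"rz":0,"jaw":8.8},{"x":0.1,"y":0,"z":1.6,"rx":0,"ry":0,"rz":-0.01,"jaw":8.8},{"x":0,"y":0,"z":2,"rx":0,"ry":0,"rz":0,"jaw":8.8},{"x":0,"y":0,"z":2,"rx":0,"ry":0,"rz":0,"jaw":8.8}]'

```text
clock: 13.25
tool_pos: [0.5873, -0.1004, 0.1397]
eef_rot: [0.0, 0.939, -0.004, 0.343]
contact_force: [0.2, -0.5, 0.3]
opening: 1.0
finger_force: 0.0
```

Emit:
send_rows --motion '[{"x":0,"y":0,"z":2,"rx":0,"ry":0,"rz":0,"jaw":8.8},{"x":0,"y":0,"z":2,"rx":0,"ry":0,"rz":0,"jaw":8.8},{"x":0,"y":0,"z":1.5,"rx":0,"ry":0,"rz":0,"jaw":8.8},{"x":0,"y":0,"z":0.5,"rx":0,"ry":0,"rz":0,"jaw":8.8},{"x":0,"y":0,"z":0,"rx":0,"ry":0,"rz":0,"jaw":8.8}]'

```text
clock: 13.75
tool_pos: [0.6246, -0.1001, 0.0939]
eef_rot: [-0.0, 0.939, -0.003, 0.343]
contact_force: [0.0, 0.4, 0.3]
opening: 0.997
finger_force: 0.0
```

```bash
python3 - <<'E'
import h
from rec import *
h.FLIP=True
where(); print(get_state()['q'].round(3))
plan([((.645,-.099,.070),0,np.radians(40),5)])
E
```

```text
t13.75 [ 0.6246 -0.1001  0.0939] z [ 0.644 -0.006 -0.765] yaw -3.138 op 0.997 ff 0.0 F [0.  0.4 0.3]
[ 0.653  1.111 -0.912  2.244  2.487  0.927 -0.489]
--
0 0 0.6 0 0 0 8.8
0 0 0.6 0 0 0 8.8
0 0 0.6 0 0 0 8.8
0 0.1 0.7 0 0 0 8.8
-0.02 0.03 0.64 -0.006 0.001 0.002 8.8
```

Emit:
send_rows --motion '[{"x":0,"y":0,"z":0.8,"rx":0,"ry":0,"rz":0,"jaw":8.8},{"x":0,"y":0,"z":0.8,"rx":0,"ry":0,"rz":0,"jaw":8.8},{"x":0,"y":0,"z":0.8,"rx":0,"ry":0,"rz":0,"jaw":8.8},{"x":0,"y":0,"z":0.6,"rx":0,"ry":0,"rz":0,"jaw":8.8},{"x":0,"y":0,"z":0,"rx":0,"ry":0,"rz":0,"jaw":4}]' --grip_force 20

```text
clock: 14.25
tool_pos: [0.644, -0.1003, 0.0705]
eef_rot: [-0.0, 0.94, -0.003, 0.342]
contact_force: [-0.4, 0.2, 0.3]
opening: 0.931
finger_force: 0.0
```

Emit:
send_rows --motion '[{"x":0,"y":0,"z":0,"rx":0,"ry":0,"rz":0,"jaw":4},{"x":0,"y":0,"z":0,"rx":0,"ry":0,"rz":0,"jaw":4},{"x":0,"y":0,"z":0,"rx":0,"ry":0,"rz":0,"jaw":4},{"x":0,"y":0,"z":0,"rx":0,"ry":0,"rz":0,"jaw":4},{"x":0,"y":0,"z":0,"rx":0,"ry":0,"rz":0,"jaw":4}]'

```text
clock: 14.75
tool_pos: [0.6436, -0.1001, 0.0714]
eef_rot: [-0.001, 0.939, -0.003, 0.343]
contact_force: [-0.5, 0.7, 1.1]
opening: 0.568
finger_force: 20.0
```

```bash
python3 - <<'E'
import h
from rec import *
h.FLIP=True
where()
plan([((.565,-.085,.15),0,np.radians(40),10,4),((.51,-.05,.25),0,np.radians(35),10,4)])
E
```

```text
t14.75 [ 0.6436 -0.1001  0.0714] z [ 0.644 -0.005 -0.765] yaw -3.138 op 0.568 ff 19.99 F [-0.5  0.7  1.1]
--
0.1 0.1 -1.1 0 0 0 4
0.1 0.2 -1.1 0 0 0 4
0.1 0.1 -1.1 0 0 0 4
0.1 0.2 -1.1 0 0 0 4
0.1 0.1 -1.1 0 0 0 4
--
0.1 0.2 -1.1 0 0 0 4
0.1 0.1 -1.1 0 0 0 4
0.1 0.2 -1.1 0 0 0 4
0.1 0.1 -1.1 0 0 0 4
0.05 0.15 -1.18 -0.005 0.001 0.003 4
--
-0.2 0.4 -1.1 0 0.01 0 4
-0.2 0.3 -1.1 0 0.01 0 4
-0.2 0.4 -1.1 0 0.01 0 4
-0.2 0.3 -1.1 0 0.01 0 4
-0.2 0.4 -1.1 0 0.01 0 4
--
-0.2 0.3 -1.2 0 0.01 0 4
-0.1 0.4 -1.1 0 0.01 0 4
-0.1 0.3 -1.2 0 0.01 0 4
-0.2 0.4 -1.1 0 0 0 4
-0.12 0.3 -1.18 0 0.008 0 4
```

Emit:
send_rows --motion '[{"x":0.1,"y":0.1,"z":-1,"rx":0,"ry":0,"rz":0,"jaw":4},{"x":0.1,"y":0.2,"z":-1.2,"rx":0,"ry":0,"rz":0,"jaw":4},{"x":0.1,"y":0.1,"z":-1.2,"rx":0,"ry":0,"rz":0,"jaw":4},{"x":0.1,"y":0.2,"z":-1.2,"rx":0,"ry":0,"rz":0,"jaw":4},{"x":0.1,"y":0.1,"z":-1.2,"rx":0,"ry":0,"rz":0,"jaw":4}]'

```text
clock: 15.25
tool_pos: [0.6016, -0.0925, 0.1133]
eef_rot: [-0.001, 0.939, -0.003, 0.343]
contact_force: [0.2, -0.3, 0.3]
opening: 0.568
finger_force: 20.0
```

Emit:
send_rows --motion '[{"x":0.1,"y":0.2,"z":-1.2,"rx":0,"ry":0,"rz":0,"jaw":4},{"x":0.1,"y":0.1,"z":-1.2,"rx":0,"ry":0,"rz":0,"jaw":4},{"x":0.1,"y":0.2,"z":-1.2,"rx":0,"ry":0,"rz":0,"jaw":4},{"x":0.1,"y":0.1,"z":-1.2,"rx":0,"ry":0,"rz":0,"jaw":4},{"x":0,"y":0.1,"z":-0.6,"rx":0,"ry":0,"rz":0,"jaw":4}]'

```text
clock: 15.75
tool_pos: [0.5638, -0.0854, 0.1519]
eef_rot: [-0.001, 0.939, -0.003, 0.343]
contact_force: [0.0, -0.8, -1.0]
opening: 0.573
finger_force: 20.0
```

```bash
python3 - <<'E'
import h
from rec import *
h.FLIP=True
where();print(get_state()['q'].round(3))
plan([((.48,.0,.25),0,np.radians(35),10,4),((.45,.3544,.25),-.1,np.radians(25),15,4)])
E
```

```text
t15.75 [ 0.5638 -0.0854  0.1519] z [ 0.644 -0.005 -0.765] yaw -3.137 op 0.573 ff 19.99 F [ 0.  -0.8 -1. ]
[ 0.664  0.981 -0.984  2.419  2.422  0.984 -0.579]
--
0 0.8 -1.3 0 0.01 0 4
0 0.9 -1.3 0 0.01 0 4
0 0.8 -1.3 0 0.01 0 4
0.1 0.9 -1.3 0 0.01 0 4
0.1 0.8 -1.3 0 0.01 0 4
--
0.1 0.9 -1.3 0 0.01 0 4
0.1 0.8 -1.3 0 0.01 0 4
0.1 0.9 -1.3 0 0.01 0 4
0.1 0.8 -1.3 0 0 0 4
0.03 0.88 -1.23 -0.005 0.008 0.003 4
--
0.2 2.4 -0.1 0 0.01 0.01 4
0.2 2.4 -0.1 0 0.01 0.01 4
0.2 2.4 -0.1 0 0.01 0.01 4
0.2 2.3 -0.1 0 0.01 0 4
0.2 2.4 -0.1 0 0.01 0.01 4
--
0.3 2.3 -0.1 0.01 0.01 0 4
0.3 2.3 -0.1 0 0.01 0.01 4
0.3 2.3 -0.1 0.01 0.01 0 4
0.3 2.4 -0.2 0 0.01 0.01 4
0.3 2.3 -0.1 0.01 0.01 0 4
--
0.3 2.4 -0.2 0 0.01 0.01 4
0.3 2.3 -0.2 0.01 0.02 0 4
0.4 2.3 -0.2 0 0.01 0.01 4
0.4 2.4 -0.2 0.01 0.02 0 4
0.32 2.34 -0.15 0.001 0.014 0.008 4
```

```bash
python3 - <<'E'
import h
from rec import *
h.FLIP=True
t=np.radians(40)
w=[((.525,-.075,.23),0,t,8,4)]
a0=np.arctan2(-.075,.525)
for i in range(1,13):
    a=a0+(.64-a0)*i/12; r=.53+.02*i/12
    w.append(((r*np.cos(a),r*np.sin(a),.23),(a-a0),t,1,4))
plan(w)
E
```

```text
--
-0.3 0.1 -1.1 0 0 0 4
-0.3 0.1 -1.1 0 0 0 4
-0.2 0.1 -1 0 0 0 4
-0.3 0.1 -1.1 0 0 0 4
-0.2 0.1 -1 0 0 0 4
--
-0.3 0.2 -1.1 0 0 0 4
-0.2 0.1 -1 0 0 0 4
-0.27 0.19 -1.08 -0.005 0.001 0.004 4
-0.38 3.42 0.33 -0.042 0 -0.05 4
-0.42 3.43 0.35 -0.042 0 -0.05 4
--
-0.42 3.45 0.35 -0.042 0 -0.05 4
-0.42 3.45 0.35 -0.042 0 -0.05 4
-0.41 3.46 0.35 -0.042 0 -0.05 4
-0.43 3.47 0.36 -0.042 0 -0.05 4
-0.42 3.49 0.35 -0.041 0 -0.05 4
--
-0.42 3.49 0.36 -0.042 0 -0.05 4
-0.42 3.51 0.35 -0.042 0 -0.05 4
-0.43 3.51 0.35 -0.042 0 -0.049 4
-0.42 3.53 0.36 -0.042 0 -0.05 4
-0.43 3.54 0.36 -0.042 0 -0.05 4
```

Emit:
send_rows --motion '[{"x":-0.3,"y":0.1,"z":-1.1,"rx":0,"ry":0,"rz":0,"jaw":4},{"x":-0.3,"y":0.1,"z":-1.1,"rx":0,"ry":0,"rz":0,"jaw":4},{"x":-0.2,"y":0.1,"z":-1,"rx":0,"ry":0,"rz":0,"jaw":4},{"x":-0.3,"y":0.1,"z":-1.1,"rx":0,"ry":0,"rz":0,"jaw":4},{"x":-0.2,"y":0.1,"z":-1,"rx":0,"ry":0,"rz":0,"jaw":4}]'

```text
clock: 16.25
tool_pos: [0.5402, -0.0801, 0.201]
eef_rot: [-0.001, 0.939, -0.003, 0.343]
contact_force: [-0.2, -0.1, -0.2]
opening: 0.563
finger_force: 20.0
```

Emit:
send_rows --motion '[{"x":-0.3,"y":0.2,"z":-1.1,"rx":0,"ry":0,"rz":0,"jaw":4},{"x":-0.2,"y":0.1,"z":-1,"rx":0,"ry":0,"rz":0,"jaw":4},{"x":-0.3,"y":0.2,"z":-1.1,"rx":0,"ry":0,"rz":0,"jaw":4},{"x":-0.4,"y":2,"z":0.2,"rx":-0.02,"ry":0,"rz":-0.03,"jaw":4},{"x":-0.4,"y":3.4,"z":0.3,"rx":-0.04,"ry":0,"rz":-0.05,"jaw":4}]'

```text
clock: 16.75
tool_pos: [0.534, -0.0221, 0.2311]
eef_rot: [-0.048, 0.938, 0.01, 0.342]
contact_force: [0.7, 0.4, 0.0]
opening: 0.565
finger_force: 20.0
```

Emit:
send_rows --motion '[{"x":-0.4,"y":3.4,"z":0.3,"rx":-0.04,"ry":0,"rz":-0.05,"jaw":4},{"x":-0.4,"y":3.4,"z":0.3,"rx":-0.04,"ry":0,"rz":-0.05,"jaw":4},{"x":-0.4,"y":3.4,"z":0.3,"rx":-0.04,"ry":0,"rz":-0.05,"jaw":4},{"x":-0.4,"y":3.4,"z":0.3,"rx":-0.04,"ry":0,"rz":-0.05,"jaw":4},{"x":-0.4,"y":3.4,"z":0.3,"rx":-0.04,"ry":0,"rz":-0.05,"jaw":4}]'

```text
clock: 17.25
tool_pos: [0.5201, 0.1509, 0.2297]
eef_rot: [-0.2, 0.919, 0.063, 0.334]
contact_force: [0.5, 0.7, -0.4]
opening: 0.569
finger_force: 20.0
```

```bash
python3 - <<'E'
import h
from rec import *
h.FLIP=True
where();print(get_state()['q'].round(3))
t=np.radians(40);p=get_state()['tool_pos']
a0=np.arctan2(p[1],p[0]);r0=np.hypot(p[0],p[1]);y0=a0+.143
w=[]
for i in range(1,8):
    a=a0+(.66-a0)*i/7; r=r0+(.56-r0)*i/7
    w.append(((r*np.cos(a),r*np.sin(a),.22),(a+.1),t,1,4))
plan(w)
E
```

```text
t17.25 [0.5201 0.1509 0.2297] z [ 0.589  0.248 -0.769] yaw -2.705 op 0.569 ff 19.99 F [ 0.5  0.7 -0.4]
[ 0.295  0.782 -1.101  2.445  2.218  0.869 -0.515]
--
0.13 2.9 1.08 -0.024 -0.004 0 4
-0.36 2.91 0.31 -0.035 0 -0.041 4
-0.37 2.93 0.31 -0.034 0 -0.042 4
-0.37 2.94 0.3 -0.035 0 -0.041 4
-0.37 2.96 0.31 -0.035 0 -0.041 4
--
-0.36 2.97 0.31 -0.034 0 -0.042 4
-0.38 2.99 0.31 -0.035 0 -0.041 4
0 0 0 0 0 0 4
0 0 0 0 0 0 4
0 0 0 0 0 0 4
```

Emit:
send_rows --motion '[{"x":-0.3,"y":3,"z":0.3,"rx":-0.03,"ry":0,"rz":-0.03,"jaw":4},{"x":-0.4,"y":3,"z":0.3,"rx":-0.03,"ry":0,"rz":-0.04,"jaw":4},{"x":-0.4,"y":3,"z":0.3,"rx":-0.03,"ry":0,"rz":-0.04,"jaw":4},{"x":-0.4,"y":3,"z":0.3,"rx":-0.03,"ry":0,"rz":-0.04,"jaw":4},{"x":-0.4,"y":3,"z":0.3,"rx":-0.03,"ry":0,"rz":-0.04,"jaw":4}]'

```text
clock: 17.75
tool_pos: [0.4674, 0.2929, 0.2275]
eef_rot: [-0.31, 0.889, 0.099, 0.323]
contact_force: [0.0, -0.2, -0.1]
opening: 0.57
finger_force: 20.0
```

Emit:
send_rows --motion '[{"x":-0.4,"y":3,"z":0.3,"rx":-0.03,"ry":0,"rz":-0.04,"jaw":4},{"x":-0.3,"y":2.4,"z":0.3,"rx":-0.03,"ry":0,"rz":-0.04,"jaw":4},{"x":0,"y":0.5,"z":0,"rx":0,"ry":0,"rz":0,"jaw":4},{"x":0,"y":0,"z":0,"rx":0,"ry":0,"rz":0,"jaw":4},{"x":0,"y":0,"z":0,"rx":0,"ry":0,"rz":0,"jaw":4}]'

```text
clock: 18.25
tool_pos: [0.4381, 0.342, 0.2253]
eef_rot: [-0.353, 0.873, 0.112, 0.317]
contact_force: [0.2, -1.4, 0.6]
opening: 0.567
finger_force: 20.0
```

```bash
python3 - <<'E'
import h
from rec import *
h.FLIP=True
where();print(get_state()['q'].round(3))
y=R.from_quat(get_state()['eef_rot']).apply([0,0,1]); yaw=np.arctan2(y[1],y[0]); print(yaw)
plan([((.44,.34,.145),yaw,np.radians(40),5,4)])
E
```

```text
t18.25 [0.4381 0.342  0.2253] z [ 0.475  0.419 -0.774] yaw -2.359 op 0.567 ff 19.99 F [ 0.2 -1.4  0.6]
[-0.101  0.815 -1.133  2.406  2.14   0.927 -0.471]
0.7228902716340038
--
1 0 1.2 0 0 0.01 4
1 0 1.3 0 0 0.01 4
1 0 1.2 0 0 0.01 4
1 -0.1 1.3 0 -0.01 0.01 4
1.1 -0.04 1.21 0 -0.002 0.006 4
```

Emit:
send_rows --motion '[{"x":1,"y":0,"z":1.2,"rx":0,"ry":0,"rz":0,"jaw":4},{"x":1,"y":0,"z":1.3,"rx":0,"ry":0,"rz":0,"jaw":4},{"x":1,"y":0,"z":1.2,"rx":0,"ry":0,"rz":0,"jaw":4},{"x":1,"y":0,"z":1.3,"rx":0,"ry":0,"rz":0,"jaw":4},{"x":1,"y":0,"z":1.2,"rx":0,"ry":0,"rz":0,"jaw":4}]'

```text
clock: 18.75
tool_pos: [0.4407, 0.3405, 0.145]
eef_rot: [-0.353, 0.873, 0.112, 0.317]
contact_force: [0.3, -0.1, -1.0]
opening: 0.564
finger_force: 20.0
```

Emit:
send_rows --motion '[{"x":0,"y":0,"z":0,"rx":0,"ry":0,"rz":0,"jaw":4},{"x":0,"y":0,"z":0,"rx":0,"ry":0,"rz":0,"jaw":6.8},{"x":0,"y":0,"z":0,"rx":0,"ry":0,"rz":0,"jaw":6.8},{"x":0,"y":0,"z":0,"rx":0,"ry":0,"rz":0,"jaw":6.8},{"x":0,"y":0,"z":0,"rx":0,"ry":0,"rz":0,"jaw":6.8}]'

```text
clock: 19.25
tool_pos: [0.44, 0.3421, 0.1467]
eef_rot: [-0.354, 0.872, 0.113, 0.318]
contact_force: [0.2, 0.3, -0.3]
opening: 0.777
finger_force: 0.0
```

Emit:
send_rows --motion '[{"x":-0.5,"y":0,"z":-1.5,"rx":0,"ry":0,"rz":0,"jaw":6.8},{"x":-0.5,"y":0,"z":-2,"rx":0,"ry":0,"rz":0,"jaw":6.8},{"x":-0.5,"y":0,"z":-2,"rx":0,"ry":0,"rz":0,"jaw":6.8},{"x":-0.5,"y":0,"z":-2,"rx":0,"ry":0,"rz":0,"jaw":6.8},{"x":-0.5,"y":0,"z":-2,"rx":0,"ry":0,"rz":0,"jaw":6.8}]'

```text
clock: 19.75
tool_pos: [0.4078, 0.3156, 0.2362]
eef_rot: [-0.354, 0.872, 0.113, 0.318]
contact_force: [0.2, 0.8, 0.3]
opening: 0.769
finger_force: 0.0
```

```bash
python3 - <<'E'
from h import *
from plant import *
where();print(get_state()['q'].round(3))
s=take("top","top1"); a=s['img'][180:285,50:250,::-1]; 
sc=snapshot("scene"); b=sc['img'][140:220,325:405,::-1]
a=cv2.resize(a,(700,368),interpolation=cv2.INTER_CUBIC); b=cv2.resize(b,(230,230),interpolation=cv2.INTER_CUBIC)
c=np.zeros((600,700,3),np.uint8); c[:368]=a; c[369:599,:230]=b; cv2.imwrite('pics/bin.png',c)
E
```

```text
t19.75 [0.4078 0.3156 0.2362] z [ 0.474  0.421 -0.773] yaw -2.357 op 0.769 ff 0.0 F [0.2 0.8 0.3]
[-0.086  0.773 -1.179  2.508  2.141  0.963 -0.552]
```

View pics/bin.png

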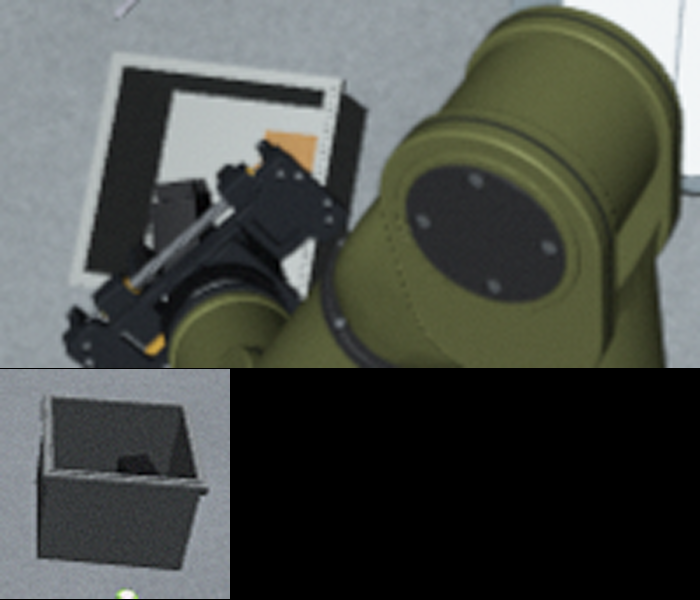

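Both scraps are in the bin: the block on the floor at the top right and the shard at the left, below the rim. Next is the holder.

```bash
python3 - <<'E'
import h
from rec import *
h.FLIP=True
plan([((.46,.12,.30),.1,np.radians(2),20)])
E
```

```text
--
0.2 -0.9 -0.5 0.01 0.03 0.03 8.8
0.2 -0.9 -0.5 0.01 0.03 0.03 8.8
0.2 -0.9 -0.5 0.01 0.03 0.03 8.8
0.2 -0.9 -0.5 0.01 0.03 0.03 8.8
0.1 -0.9 -0.5 0.01 0.03 0.03 8.8
--
0.1 -1 -0.5 0.01 0.03 0.03 8.8
0.1 -1 -0.4 0.01 0.03 0.03 8.8
0.1 -1 -0.4 0.01 0.03 0.03 8.8
0.1 -1 -0.4 0.01 0.03 0.03 8.8
0.1 -1 -0.4 0.01 0.03 0.03 8.8
--
0 -1 -0.4 0.01 0.03 0.03 8.8
0 -1 -0.4 0.01 0.03 0.03 8.8
0 -1 -0.4 0.01 0.04 0.04 8.8
0 -1 -0.4 0.01 0.03 0.03 8.8
0 -1 -0.4 0.01 0.04 0.04 8.8
--
0 -1 -0.3 0.01 0.03 0.03 8.8
-0.1 -1 -0.3 0.01 0.04 0.04 8.8
-0.1 -0.9 -0.4 0.01 0.03 0.03 8.8
-0.1 -1 -0.3 0.02 0.03 0.04 8.8
-0.13 -0.95 -0.33 0.011 0.04 0.031 8.8
```

Emit:
send_rows --motion '[{"x":0.2,"y":-0.9,"z":-0.5,"rx":0.01,"ry":0.03,"rz":0.03,"jaw":8.8},{"x":0.2,"y":-0.9,"z":-0.5,"rx":0.01,"ry":0.03,"rz":0.03,"jaw":8.8},{"x":0.2,"y":-0.9,"z":-0.5,"rx":0.01,"ry":0.03,"rz":0.03,"jaw":8.8},{"x":0.2,"y":-0.9,"z":-0.5,"rx":0.01,"ry":0.03,"rz":0.03,"jaw":8.8},{"x":0.1,"y":-0.9,"z":-0.5,"rx":0.01,"ry":0.03,"rz":0.03,"jaw":8.8}]'

```text
clock: 20.35
tool_pos: [0.4208, 0.2667, 0.25]
eef_rot: [-0.287, 0.921, 0.087, 0.25]
contact_force: [-0.1, -0.6, -0.1]
opening: 1.0
finger_force: 0.0
```

Emit:
send_rows --motion '[{"x":0.1,"y":-1,"z":-0.5,"rx":0.01,"ry":0.03,"rz":0.03,"jaw":8.8},{"x":0.1,"y":-1,"z":-0.4,"rx":0.01,"ry":0.03,"rz":0.03,"jaw":8.8},{"x":0.1,"y":-1,"z":-0.4,"rx":0.01,"ry":0.03,"rz":0.03,"jaw":8.8},{"x":0.1,"y":-1,"z":-0.4,"rx":0.01,"ry":0.03,"rz":0.03,"jaw":8.8},{"x":0.1,"y":-1,"z":-0.4,"rx":0.01,"ry":0.03,"rz":0.03,"jaw":8.8}]'

```text
clock: 20.85
tool_pos: [0.435, 0.2162, 0.2651]
eef_rot: [-0.216, 0.958, 0.06, 0.18]
contact_force: [-0.0, -1.1, 0.9]
opening: 1.001
finger_force: 0.0
```

Emit:
send_rows --motion '[{"x":0,"y":-1,"z":-0.4,"rx":0.01,"ry":0.03,"rz":0.03,"jaw":8.8},{"x":0,"y":-1,"z":-0.4,"rx":0.01,"ry":0.03,"rz":0.03,"jaw":8.8},{"x":0,"y":-1,"z":-0.4,"rx":0.01,"ry":0.04,"rz":0.04,"jaw":8.8},{"x":0,"y":-1,"z":-0.4,"rx":0.01,"ry":0.03,"rz":0.03,"jaw":8.8},{"x":0,"y":-1,"z":-0.4,"rx":0.01,"ry":0.04,"rz":0.04,"jaw":8.8}]'

```text
clock: 21.35
tool_pos: [0.4479, 0.1666, 0.2818]
eef_rot: [-0.134, 0.986, 0.033, 0.097]
contact_force: [0.1, 0.2, 0.5]
opening: 1.0
finger_force: 0.0
```

```bash
python3 - <<'E'
import h
from rec import *
h.FLIP=True
where();print(get_state()['q'].round(3))
plan([((.46,.05,.28),0,np.radians(2),10),((.46,-.2,.24),-.02,0,10)])
E
```

```text
t21.35 [0.4479 0.1666 0.2818] z [ 0.183  0.091 -0.979] yaw -2.875 op 1.0 ff 0.0 F [0.1 0.2 0.5]
[ 0.254  0.558 -1.087  2.104  0.872  0.733  0.468]
--
0.2 -1.2 -0.1 0.01 0.02 0.03 8.8
0.2 -1.2 0 0.01 0.02 0.03 8.8
0.1 -1.2 0 0.01 0.02 0.03 8.8
0.1 -1.2 0 0.01 0.01 0.03 8.8
0 -1.1 0 0.01 0.02 0.02 8.8
--
0 -1.2 0 0 0.01 0.03 8.8
0 -1.1 0 0.01 0.02 0.02 8.8
0 -1.2 0 0 0.01 0.03 8.8
0 -1.1 0 0.01 0.02 0.02 8.8
-0.11 -1.18 -0.04 0 0.012 0.027 8.8
--
0 -2.5 0.4 0 0 0 8.8
0 -2.5 0.4 0 0 0 8.8
0 -2.5 0.4 0 0 0 8.8
0 -2.5 0.4 0 0 0 8.8
0 -2.5 0.4 0 0.01 0 8.8
--
0 -2.5 0.4 0 0 0 8.8
0 -2.5 0.4 0 0.01 0.01 8.8
0 -2.5 0.4 0 0 0 8.8
0 -2.5 0.4 0 0.01 0.01 8.8
0.01 -2.51 0.39 0.001 0.005 0 8.8
```

Working well.

Emit:
send_rows --motion '[{"x":0.2,"y":-1.2,"z":-0.1,"rx":0.01,"ry":0.02,"rz":0.03,"jaw":8.8},{"x":0.2,"y":-1.2,"z":0,"rx":0.01,"ry":0.02,"rz":0.03,"jaw":8.8},{"x":0.1,"y":-1.2,"z":0,"rx":0.01,"ry":0.02,"rz":0.03,"jaw":8.8},{"x":0.1,"y":-1.2,"z":0,"rx":0.01,"ry":0.01,"rz":0.03,"jaw":8.8},{"x":0,"y":-1.1,"z":0,"rx":0.01,"ry":0.02,"rz":0.02,"jaw":8.8}]'

```text
clock: 21.85
tool_pos: [0.4543, 0.1071, 0.2801]
eef_rot: [-0.063, 0.996, 0.009, 0.054]
contact_force: [0.6, 0.4, 0.5]
opening: 0.997
finger_force: 0.0
```

Emit:
send_rows --motion '[{"x":0,"y":-1.2,"z":0,"rx":0,"ry":0.01,"rz":0.03,"jaw":8.8},{"x":0,"y":-1.1,"z":0,"rx":0.01,"ry":0.02,"rz":0.02,"jaw":8.8},{"x":0,"y":-1.2,"z":0,"rx":0,"ry":0.01,"rz":0.03,"jaw":8.8},{"x":0,"y":-1.1,"z":0,"rx":0.01,"ry":0.02,"rz":0.02,"jaw":8.8},{"x":-0.1,"y":-1.2,"z":0,"rx":0,"ry":0.01,"rz":0.03,"jaw":8.8}]'

```text
clock: 22.35
tool_pos: [0.4604, 0.0501, 0.28]
eef_rot: [0.002, 1.0, 0.001, 0.019]
contact_force: [-0.3, -0.4, -0.8]
opening: 0.999
finger_force: 0.0
```

Emit:
send_rows --motion '[{"x":0,"y":-2.5,"z":0.4,"rx":0,"ry":0,"rz":0,"jaw":8.8},{"x":0,"y":-2.5,"z":0.4,"rx":0,"ry":0,"rz":0,"jaw":8.8},{"x":0,"y":-2.5,"z":0.4,"rx":0,"ry":0,"rz":0,"jaw":8.8},{"x":0,"y":-2.5,"z":0.4,"rx":0,"ry":0,"rz":0,"jaw":8.8},{"x":0,"y":-2.5,"z":0.4,"rx":0,"ry":0.01,"rz":0,"jaw":8.8}]'

```text
clock: 22.85
tool_pos: [0.4604, -0.0759, 0.2595]
eef_rot: [0.001, 1.0, 0.001, 0.015]
contact_force: [0.5, 0.4, 0.8]
opening: 0.994
finger_force: 0.0
```

```bash
python3 - <<'E'
import h
from rec import *
h.FLIP=True
where();print(get_state()['q'].round(3))
plan([((.439,-.339,.16),-.02,0,15)])
E
```

```text
t22.85 [ 0.4604 -0.0759  0.2595] z [ 0.029  0.002 -1.   ] yaw 3.139 op 0.994 ff 0.0 F [0.5 0.4 0.8]
[ 0.719  0.642 -1.06   2.014  0.741  0.895  0.824]
--
0.2 -1.8 0.7 0 0 0 8.8
0.2 -1.8 0.7 0 0 0 8.8
0.2 -1.7 0.6 0 0 0 8.8
0.1 -1.8 0.7 0 0 0 8.8
0.2 -1.7 0.6 0 0 0 8.8
--
0.1 -1.8 0.7 0 0 0 8.8
0.2 -1.7 0.6 0 0 0 8.8
0.1 -1.8 0.7 0 0 0 8.8
0.2 -1.7 0.6 0 0 0 8.8
0.1 -1.8 0.7 0 0 0 8.8
--
0.2 -1.7 0.6 0 0.01 0 8.8
0.1 -1.8 0.7 0 0 0 8.8
0.1 -1.7 0.6 0 0.01 0.01 8.8
0.1 -1.8 0.7 0 0 0 8.8
0.18 -1.74 0.64 0.002 0.009 0.007 8.8
```

Emit:
send_rows --motion '[{"x":0.2,"y":-2.2,"z":0.9,"rx":0,"ry":0,"rz":0,"jaw":8.8},{"x":0.2,"y":-2.5,"z":0.9,"rx":0,"ry":0,"rz":0,"jaw":8.8},{"x":0.2,"y":-2.5,"z":0.9,"rx":0,"ry":0.01,"rz":0,"jaw":8.8},{"x":0.2,"y":-2.5,"z":0.9,"rx":0,"ry":0,"rz":0,"jaw":8.8},{"x":0.2,"y":-2.5,"z":0.9,"rx":0,"ry":0.01,"rz":0.01,"jaw":8.8}]'

```text
clock: 23.35
tool_pos: [0.4512, -0.1978, 0.2137]
eef_rot: [0.007, 1.0, 0.001, 0.004]
contact_force: [-0.2, 0.0, 0.4]
opening: 0.998
finger_force: 0.0
```

Emit:
send_rows --motion '[{"x":0.2,"y":-2.5,"z":0.9,"rx":0,"ry":0,"rz":0,"jaw":8.8},{"x":0.2,"y":-2.5,"z":0.9,"rx":0,"ry":0,"rz":0,"jaw":8.8},{"x":0.2,"y":-2.5,"z":0.9,"rx":0,"ry":0.01,"rz":0.01,"jaw":8.8},{"x":0.2,"y":-2.5,"z":0.9,"rx":0,"ry":0,"rz":0,"jaw":8.8},{"x":0.2,"y":-2.5,"z":0.9,"rx":0,"ry":0,"rz":0,"jaw":8.8}]'

```text
clock: 23.85
tool_pos: [0.4395, -0.3225, 0.1682]
eef_rot: [0.012, 1.0, 0.001, -0.0]
contact_force: [-0.7, -1.7, 0.6]
opening: 1.002
finger_force: 0.0
```

Emit:
send_rows --motion '[{"x":0.2,"y":-1.5,"z":0.6,"rx":0,"ry":0,"rz":0,"jaw":8.8},{"x":0,"y":-0.4,"z":0.3,"rx":0,"ry":0,"rz":0,"jaw":8.8},{"x":0,"y":0,"z":0,"rx":0,"ry":0,"rz":0,"jaw":8.8},{"x":0,"y":0,"z":0,"rx":0,"ry":0,"rz":0,"jaw":8.8},{"x":0,"y":0,"z":0,"rx":0,"ry":0,"rz":0,"jaw":8.8}]'

```text
clock: 24.35
tool_pos: [0.4383, -0.3384, 0.1603]
eef_rot: [0.01, 1.0, 0.001, 0.0]
contact_force: [-0.0, 0.1, -0.3]
opening: 1.002
finger_force: 0.0
```

```bash
python3 - <<'E'
import h
from rec import *
h.FLIP=True
where()
w=take("wrist","w3"); c,s=np.cos(-.02),np.sin(-.02)
print([np.multiply(proj(w,(.439+c*a-s*b,-.339+s*a+c*b,.024)),1.5625).round().tolist() for a,b in [(-.08,.027),(-.08,-.027),(.08,.027),(.08,-.027)]])
where()
plan([((.439,-.339,.024),-.02,0,8)])
E
```

```text
t24.35 [ 0.4383 -0.3384  0.1603] z [ 0.001  0.003 -1.   ] yaw 3.122 op 1.002 ff 0.0 F [-0.   0.1 -0.3]
[[441.0, 143.0], [336.0, 143.0], [434.0, 425.0], [343.0, 425.0]]
t24.40 [ 0.4383 -0.3386  0.1603] z [ 0.001  0.003 -1.   ] yaw 3.122 op 1.0 ff 0.0 F [-0.5 -0.5 -0.7]
--
0 0 1.7 0 0 0 8.8
0 0 1.7 0 0 0 8.8
0 0 1.7 0 0 0 8.8
0 0 1.7 0 0 0 8.8
0 0 1.7 0 0 0 8.8
--
0 0 1.7 0 0 0 8.8
0 0 1.7 0 0 0 8.8
-0.07 -0.07 1.73 0.003 0.001 0.001 8.8
0 0 0 0 0 0 8.8
0 0 0 0 0 0 8.8
```

View pics/w3.png

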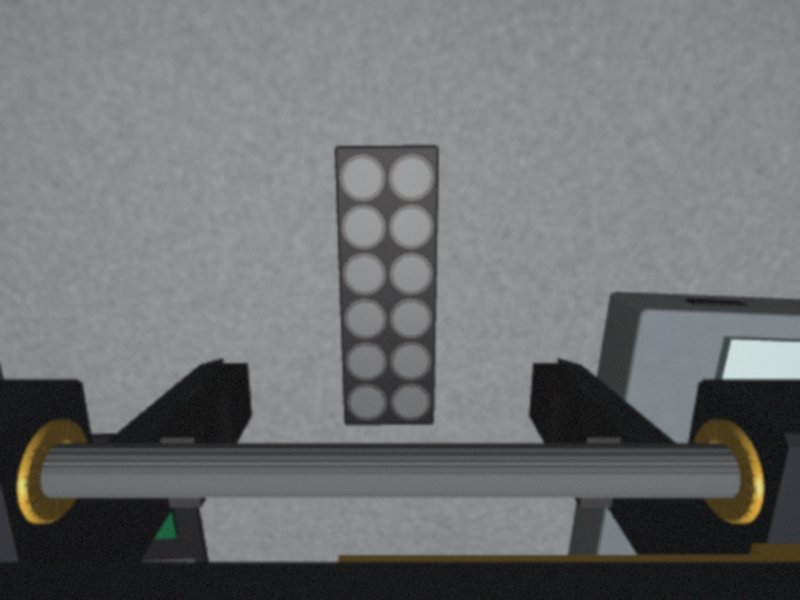

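The wrist view shows the holder's corners at (336,147), (438,147), (433,423) and (346,423), within a few mm of the prediction and centred between the fingers. I'll go down and grip it.

Emit:
send_rows --motion '[{"x":0,"y":0,"z":2,"rx":0,"ry":0,"rz":0,"jaw":8.8},{"x":0,"y":0,"z":2.8,"rx":0,"ry":0,"rz":0,"jaw":8.8},{"x":0,"y":0,"z":2.8,"rx":0,"ry":0,"rz":0,"jaw":8.8},{"x":-0.1,"y":0,"z":2.5,"rx":0,"ry":0,"rz":0,"jaw":8.8},{"x":0,"y":0,"z":2,"rx":0,"ry":0,"rz":0,"jaw":8.8}]' --grip_force 30

```text
clock: 24.9
tool_pos: [0.4388, -0.3387, 0.0377]
eef_rot: [0.01, 1.0, 0.002, -0.0]
contact_force: [-0.2, -0.5, -0.1]
opening: 1.003
finger_force: 0.0
```

Emit:
send_rows --motion '[{"x":0,"y":0,"z":1.4,"rx":0,"ry":0,"rz":0,"jaw":8.8},{"x":0,"y":0,"z":0.7,"rx":0,"ry":0,"rz":0,"jaw":8.8},{"x":0,"y":0,"z":0,"rx":0,"ry":0,"rz":0,"jaw":8.8},{"x":0,"y":0,"z":0,"rx":0,"ry":0,"rz":0,"jaw":8.8},{"x":0,"y":0,"z":0,"rx":0,"ry":0,"rz":0,"jaw":8.8}]'

```text
clock: 25.4
tool_pos: [0.4392, -0.3396, 0.0186]
eef_rot: [0.011, 1.0, 0.001, 0.001]
contact_force: [-0.2, -0.4, -0.9]
opening: 0.998
finger_force: 0.0
```

Emit:
send_rows --motion '[{"x":0,"y":0,"z":0,"rx":0,"ry":0,"rz":0,"jaw":4.5},{"x":0,"y":0,"z":0,"rx":0,"ry":0,"rz":0,"jaw":4.5},{"x":0,"y":0,"z":0,"rx":0,"ry":0,"rz":0,"jaw":4.5},{"x":0,"y":0,"z":0,"rx":0,"ry":0,"rz":0,"jaw":4.5},{"x":0,"y":0,"z":0,"rx":0,"ry":0,"rz":0,"jaw":4.5}]'

```text
clock: 25.9
tool_pos: [0.4386, -0.3394, 0.0177]
eef_rot: [0.011, 1.0, 0.001, -0.0]
contact_force: [0.3, -0.6, 0.8]
opening: 0.609
finger_force: 30.0
```

```bash
python3 - <<'E'
import h
from rec import *
h.FLIP=True
where();print(get_state()['q'].round(3))
z=get_state()['tool_pos'][2]
plan([((.44,-.338,.20),-.02,0,10,4.5),((.544,-.044,.20),-.063,0,15,4.5)])
E
```

```text
t25.90 [ 0.4386 -0.3394  0.0177] z [-0.     0.003 -1.   ] yaw 3.12 op 0.609 ff 29.98 F [ 0.3 -0.6  0.8]
[ 1.008  1.089 -0.769  1.889  1.195  0.722  1.048]
--
0 0 -1.8 0 0 0 4.5
0 0 -1.8 0 0 0 4.5
0 0 -1.8 0 0 0 4.5
0 0 -1.8 0 0 0 4.5
0 0 -1.8 0 0 0 4.5
--
0 0 -1.8 0 0 0 4.5
0 0 -1.9 0 0 0 4.5
0 0.1 -1.8 0 0 0 4.5
-0.1 0 -1.9 0 0 0 4.5
-0.03 0.09 -1.83 0.003 0 -0.002 4.5
--
-0.7 2 0 0 0 0 4.5
-0.7 2 0 0 0 0 4.5
-0.6 2 0 0 0 0 4.5
-0.7 2 0 0 0 0 4.5
-0.6 2 0 0 0 0 4.5
--
-0.7 2 0 0 0 0 4.5
-0.6 2 0 0 0 0 4.5
-0.7 1.9 0 0 0 0.01 4.5
-0.6 2 0 0 0 0 4.5
-0.6 2 0 0 0 0.01 4.5
--
-0.6 2 0 0 0 0 4.5
-0.6 1.9 0 0 0 0.01 4.5
-0.6 2 0 0 0 0 4.5
-0.6 1.9 0 0 0 0.01 4.5
-0.61 2 -0.01 0 0 0.003 4.5
```

Emit:
send_rows --motion '[{"x":0,"y":0,"z":-1.2,"rx":0,"ry":0,"rz":0,"jaw":4.5},{"x":0,"y":0,"z":-1.8,"rx":0,"ry":0,"rz":0,"jaw":4.5},{"x":0,"y":0,"z":-2.2,"rx":0,"ry":0,"rz":0,"jaw":4.5},{"x":0,"y":0,"z":-2.2,"rx":0,"ry":0,"rz":0,"jaw":4.5},{"x":0,"y":0,"z":-2.2,"rx":0,"ry":0,"rz":0,"jaw":4.5}]'

```text
clock: 26.4
tool_pos: [0.4384, -0.3394, 0.1151]
eef_rot: [0.011, 1.0, 0.001, -0.0]
contact_force: [0.4, -0.2, -1.4]
opening: 0.61
finger_force: 30.0
```

Emit:
send_rows --motion '[{"x":0,"y":0,"z":-2.2,"rx":0,"ry":0,"rz":0,"jaw":4.5},{"x":0,"y":0,"z":-1.6,"rx":0,"ry":0,"rz":0,"jaw":4.5},{"x":0,"y":0,"z":-0.6,"rx":0,"ry":0,"rz":0,"jaw":4.5},{"x":0,"y":0,"z":0,"rx":0,"ry":0,"rz":0,"jaw":4.5},{"x":-0.3,"y":1,"z":0,"rx":0,"ry":0,"rz":0,"jaw":4.5}]'

```text
clock: 26.9
tool_pos: [0.4406, -0.331, 0.1567]
eef_rot: [0.012, 1.0, 0.001, -0.001]
contact_force: [-0.4, 0.7, -1.6]
opening: 0.612
finger_force: 30.0
```

Emit:
send_rows --motion '[{"x":-0.6,"y":1.8,"z":0,"rx":0,"ry":0,"rz":0,"jaw":4.5},{"x":-0.7,"y":2,"z":0,"rx":0,"ry":0,"rz":0.01,"jaw":4.5},{"x":-0.7,"y":2,"z":0,"rx":0,"ry":0,"rz":0,"jaw":4.5},{"x":-0.7,"y":2,"z":0,"rx":0,"ry":0,"rz":0.01,"jaw":4.5},{"x":-0.7,"y":2,"z":0,"rx":0,"ry":0,"rz":0,"jaw":4.5}]'

```text
clock: 27.4
tool_pos: [0.4784, -0.2309, 0.1568]
eef_rot: [0.02, 1.0, 0.002, -0.001]
contact_force: [0.8, 0.7, -0.7]
opening: 0.609
finger_force: 30.0
```

Emit:
send_rows --motion '[{"x":-0.7,"y":2,"z":0,"rx":0,"ry":0,"rz":0,"jaw":4.5},{"x":-0.7,"y":2,"z":0,"rx":0,"ry":0,"rz":0.01,"jaw":4.5},{"x":-0.7,"y":2,"z":0,"rx":0,"ry":0,"rz":0,"jaw":4.5},{"x":-0.7,"y":2,"z":0,"rx":0,"ry":0,"rz":0.01,"jaw":4.5},{"x":-0.7,"y":2,"z":0,"rx":0,"ry":0,"rz":0,"jaw":4.5}]'

```text
clock: 27.9
tool_pos: [0.5182, -0.1329, 0.1571]
eef_rot: [0.03, 1.0, 0.002, -0.001]
contact_force: [-0.5, 0.9, -1.8]
opening: 0.607
finger_force: 30.0
```

```bash
python3 - <<'E'
import h
from rec import *
h.FLIP=True
where();print(get_state()['q'].round(3))
plan([((.5443,-.0441,.16),-.063,0,5,4.5)])
E
```

```text
t27.90 [ 0.5182 -0.1329  0.1571] z [-0.002  0.004 -1.   ] yaw 3.081 op 0.607 ff 29.97 F [-0.5  0.9 -1.8]
[ 0.678  0.861 -0.905  1.9    0.904  0.857  0.8  ]
--
-0.4 1.8 -0.1 0 0 0 4.5
-0.4 1.8 0 0 0 0 4.5
-0.4 1.8 -0.1 0 0 0 4.5
-0.4 1.8 0 0 0 0 4.5
-0.47 1.82 -0.06 0.003 -0.003 0.002 4.5
```

Emit:
send_rows --motion '[{"x":-0.5,"y":2,"z":0,"rx":0,"ry":0,"rz":0,"jaw":4.5},{"x":-0.4,"y":2,"z":0,"rx":0,"ry":0,"rz":0,"jaw":4.5},{"x":-0.4,"y":1.8,"z":0,"rx":0,"ry":0,"rz":0,"jaw":4.5},{"x":-0.4,"y":1.4,"z":0,"rx":0,"ry":0,"rz":0,"jaw":4.5},{"x":-0.2,"y":0.7,"z":0,"rx":0,"ry":0,"rz":0,"jaw":4.5}]'

```text
clock: 28.4
tool_pos: [0.5425, -0.0549, 0.1579]
eef_rot: [0.03, 1.0, 0.002, -0.001]
contact_force: [-0.7, -1.0, -1.6]
opening: 0.61
finger_force: 30.0
```

Emit:
send_rows --motion '[{"x":0,"y":0,"z":0.6,"rx":0,"ry":0,"rz":0,"jaw":4.5},{"x":0,"y":0,"z":0.8,"rx":0,"ry":0,"rz":0,"jaw":4.5},{"x":0,"y":0,"z":0.8,"rx":0,"ry":0,"rz":0,"jaw":4.5},{"x":0,"y":0,"z":0.6,"rx":0,"ry":0,"rz":0,"jaw":4.5},{"x":0,"y":0,"z":0,"rx":0,"ry":0,"rz":0,"jaw":4.5}]'

```text
clock: 28.9
tool_pos: [0.5416, -0.0578, 0.1291]
eef_rot: [0.031, 1.0, 0.001, -0.001]
contact_force: [0.8, 1.4, -2.0]
opening: 0.607
finger_force: 30.0
```

Emit:
send_rows --motion '[{"x":0,"y":0,"z":0,"rx":0,"ry":0,"rz":0,"jaw":4.5},{"x":0,"y":0,"z":0,"rx":0,"ry":0,"rz":0,"jaw":4.5},{"x":0,"y":0,"z":0,"rx":0,"ry":0,"rz":0,"jaw":4.5},{"x":0,"y":0,"z":0,"rx":0,"ry":0,"rz":0,"jaw":4.5},{"x":0,"y":0,"z":0,"rx":0,"ry":0,"rz":0,"jaw":4.5}]'

```text
clock: 29.4
tool_pos: [0.5426, -0.057, 0.1305]
eef_rot: [0.031, 1.0, 0.001, -0.0]
contact_force: [-0.7, -0.0, -1.4]
opening: 0.61
finger_force: 30.0
```

```bash
python3 - <<'E'
import h
from rec import *
h.FLIP=True
where()
w=take("wrist","w4"); 
im=cv2.resize(w['img'][:,:,::-1],(800,600))
c,s=np.cos(-.063),np.sin(-.063)
print([np.multiply(proj(w,(.5443+c*a-s*b,-.0441+s*a+c*b,.134)),1.5625).round().tolist() for a,b in [(-.08,.027),(-.08,-.027),(.08,.027),(.08,-.027)]])
b=snapshot("scene")['img'][150:250,150:330,::-1]
top=take("top","top2")
out=np.zeros((600,800,3),np.uint8); out[:300,:400]=cv2.resize(im,(400,300)); out[300:,:540]=cv2.resize(b,(540,300),interpolation=cv2.INTER_CUBIC)
out[:300,400:]=cv2.resize(top['img'][128:248,180:340,::-1],(400,300),interpolation=cv2.INTER_CUBIC)
cv2.imwrite('pics/view.png',out)
plan([((.5443,-.0441,.1277),-.063,0,5,4.5)])
E
```

```text
t29.40 [ 0.5426 -0.057   0.1305] z [ 0.     0.003 -1.   ] yaw 3.08 op 0.61 ff 29.97 F [-0.7 -0.  -1.4]
[[553.0, 119.0], [333.0, 119.0], [512.0, 636.0], [347.0, 636.0]]Traceback (most recent call last):
  File "<stdin>", line 9, in <module>
NameError: name 'snapshot' is not defined
```

Emit:
send_rows --motion '[{"x":-0.1,"y":0.3,"z":0.1,"rx":0,"ry":0,"rz":0,"jaw":4.5},{"x":-0.1,"y":0.5,"z":0.1,"rx":0,"ry":0,"rz":0,"jaw":4.5},{"x":0,"y":0.4,"z":0.1,"rx":0,"ry":0,"rz":0,"jaw":4.5},{"x":0,"y":0.1,"z":0,"rx":0,"ry":0,"rz":0,"jaw":4.5},{"x":0,"y":0,"z":0,"rx":0,"ry":0,"rz":0,"jaw":4.5}]'

```text
clock: 29.95
tool_pos: [0.5453, -0.0437, 0.1274]
eef_rot: [0.03, 1.0, 0.001, -0.0]
contact_force: [-0.1, -1.2, -1.9]
opening: 0.609
finger_force: 30.0
```

Emit:
send_rows --motion '[{"x":0,"y":0,"z":0,"rx":0,"ry":0,"rz":0,"jaw":4.5},{"x":0,"y":0,"z":0,"rx":0,"ry":0,"rz":0,"jaw":4.5},{"x":0,"y":0,"z":0,"rx":0,"ry":0,"rz":0,"jaw":4.5},{"x":0,"y":0,"z":0,"rx":0,"ry":0,"rz":0,"jaw":4.5},{"x":0,"y":0,"z":0,"rx":0,"ry":0,"rz":0,"jaw":4.5}]'

```text
clock: 30.45
tool_pos: [0.5453, -0.0442, 0.1274]
eef_rot: [0.031, 1.0, 0.001, -0.0]
contact_force: [-0.6, -0.3, -1.7]
opening: 0.608
finger_force: 30.0
```

```bash
python3 - <<'E'
import h
from rec import *
from plant import *
h.FLIP=True
where()
w=take("wrist","w5"); 
im=cv2.resize(w['img'][:,:,::-1],(800,600))
c,s=np.cos(-.063),np.sin(-.063)
P=lambda a,b,z:np.multiply(proj(w,(.5443+c*a-s*b,-.0441+s*a+c*b,z)),1.5625).round().astype(int).tolist()
for a in (-.08,.08):
    for b in (-.027,.027):
        cv2.drawMarker(im,P(a,b,.134),(0,0,255),0,14,1)
        cv2.drawMarker(im,P(a,b,.05),(0,200,0),1,14,1)
im=im[60:560]
b=snapshot("scene")['img'][150:250,150:330,::-1]
out=np.zeros((600,800,3),np.uint8); out[:375,:600]=cv2.resize(im,(600,375)); out[376:600,:403]=cv2.resize(b,(403,224),interpolation=cv2.INTER_CUBIC)
cv2.imwrite('pics/view.png',out)
plan([((.5443,-.0441,.1277),-.063,0,5,4.5)])
E
```

```text
t30.45 [ 0.5453 -0.0442  0.1274] z [-0.     0.003 -1.   ] yaw 3.08 op 0.608 ff 29.97 F [-0.6 -0.3 -1.7]
--
0 0 0 0 0 0 4.5
0 0 0 0 0 0 4.5
0 0 0 0 0 0 4.5
0 0 0 0 0 0 4.5
0.1 0 -0.03 0.003 0 0.001 4.5
```

View pics/view.png

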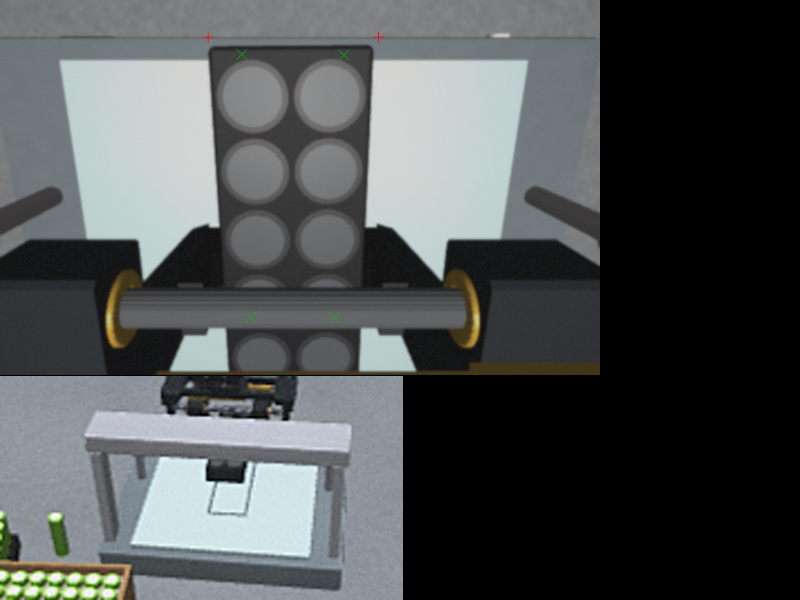

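The held holder is level and aligned, within about 3 mm forward of the mark. Its front edge is at row 47 where I predicted 37, in the upper panel. I'll hold another second with a 2 mm correction, then lower.

Emit:
send_rows --motion '[{"x":0.2,"y":0,"z":0,"rx":0,"ry":0,"rz":0,"jaw":4.5},{"x":0,"y":0,"z":0,"rx":0,"ry":0,"rz":0,"jaw":4.5},{"x":0,"y":0,"z":0,"rx":0,"ry":0,"rz":0,"jaw":4.5},{"x":0,"y":0,"z":0,"rx":0,"ry":0,"rz":0,"jaw":4.5},{"x":0,"y":0,"z":0,"rx":0,"ry":0,"rz":0,"jaw":4.5}]'

```text
clock: 31.05
tool_pos: [0.5433, -0.044, 0.1274]
eef_rot: [0.031, 1.0, 0.001, -0.0]
contact_force: [0.2, 0.1, -0.9]
opening: 0.608
finger_force: 30.0
```

Emit:
send_rows --motion '[{"x":0,"y":0,"z":0,"rx":0,"ry":0,"rz":0,"jaw":4.5},{"x":0,"y":0,"z":0,"rx":0,"ry":0,"rz":0,"jaw":4.5},{"x":0,"y":0,"z":0,"rx":0,"ry":0,"rz":0,"jaw":4.5},{"x":0,"y":0,"z":0,"rx":0,"ry":0,"rz":0,"jaw":4.5},{"x":0,"y":0,"z":0,"rx":0,"ry":0,"rz":0,"jaw":4.5}]'

```text
clock: 31.55
tool_pos: [0.5433, -0.044, 0.1274]
eef_rot: [0.031, 1.0, 0.001, -0.0]
contact_force: [0.1, -0.3, -1.7]
opening: 0.611
finger_force: 30.0
```

Emit:
send_rows --motion '[{"x":0,"y":0,"z":0,"rx":0,"ry":0,"rz":0,"jaw":4.5},{"x":0,"y":0,"z":0.5,"rx":0,"ry":0,"rz":0,"jaw":4.5},{"x":0,"y":0,"z":0.8,"rx":0,"ry":0,"rz":0,"jaw":4.5},{"x":0,"y":0,"z":0.8,"rx":0,"ry":0,"rz":0,"jaw":4.5},{"x":0,"y":0,"z":0.8,"rx":0,"ry":0,"rz":0,"jaw":4.5}]'

```text
clock: 32.05
tool_pos: [0.543, -0.044, 0.0974]
eef_rot: [0.031, 1.0, 0.001, -0.001]
contact_force: [-0.2, 0.3, -1.0]
opening: 0.609
finger_force: 30.0
```

Emit:
send_rows --motion '[{"x":0,"y":0,"z":0.8,"rx":0,"ry":0,"rz":0,"jaw":4.5},{"x":0,"y":0,"z":0.8,"rx":0,"ry":0,"rz":0,"jaw":4.5},{"x":0,"y":0,"z":0.5,"rx":0,"ry":0,"rz":0,"jaw":4.5},{"x":0,"y":0,"z":0.2,"rx":0,"ry":0,"rz":0,"jaw":4.5},{"x":0,"y":0,"z":0,"rx":0,"ry":0,"rz":0,"jaw":4.5}]'

```text
clock: 32.55
tool_pos: [0.5432, -0.0438, 0.0752]
eef_rot: [0.031, 1.0, 0.001, -0.0]
contact_force: [0.0, 1.0, -1.4]
opening: 0.609
finger_force: 30.0
```

Emit:
send_rows --motion '[{"x":0,"y":0,"z":0.15,"rx":0,"ry":0,"rz":0,"jaw":4.5},{"x":0,"y":0,"z":0.15,"rx":0,"ry":0,"rz":0,"jaw":4.5},{"x":0,"y":0,"z":0.15,"rx":0,"ry":0,"rz":0,"jaw":4.5},{"x":0,"y":0,"z":0.1,"rx":0,"ry":0,"rz":0,"jaw":4.5},{"x":0,"y":0,"z":0,"rx":0,"ry":0,"rz":0,"jaw":4.5}]'

```text
clock: 33.05
tool_pos: [0.5432, -0.0439, 0.0698]
eef_rot: [0.031, 1.0, 0.001, -0.0]
contact_force: [-0.0, -0.2, -1.6]
opening: 0.61
finger_force: 30.0
```

Emit:
send_rows --motion '[{"x":0,"y":0,"z":0.1,"rx":0,"ry":0,"rz":0,"jaw":4.5},{"x":0,"y":0,"z":0.1,"rx":0,"ry":0,"rz":0,"jaw":4.5},{"x":0,"y":0,"z":0,"rx":0,"ry":0,"rz":0,"jaw":4.5},{"x":0,"y":0,"z":0,"rx":0,"ry":0,"rz":0,"jaw":4.5},{"x":0,"y":0,"z":0,"rx":0,"ry":0,"rz":0,"jaw":4.5}]'

```text
clock: 33.55
tool_pos: [0.5433, -0.0438, 0.0679]
eef_rot: [0.031, 1.0, 0.001, -0.0]
contact_force: [-0.5, 0.9, -1.6]
opening: 0.607
finger_force: 30.0
```

Emit:
send_rows --motion '[{"x":0,"y":0,"z":0.1,"rx":0,"ry":0,"rz":0,"jaw":4.5},{"x":0,"y":0,"z":0.05,"rx":0,"ry":0,"rz":0,"jaw":4.5},{"x":0,"y":0,"z":0,"rx":0,"ry":0,"rz":0,"jaw":4.5},{"x":0,"y":0,"z":0,"rx":0,"ry":0,"rz":0,"jaw":4.5},{"x":0,"y":0,"z":0,"rx":0,"ry":0,"rz":0,"jaw":4.5}]'

```text
clock: 34.05
tool_pos: [0.5434, -0.0438, 0.0677]
eef_rot: [0.031, 1.0, 0.001, 0.0]
contact_force: [-2.0, -1.0, 9.4]
opening: 0.615
finger_force: 30.0
```

Emit:
send_rows --motion '[{"x":0,"y":0,"z":0,"rx":0,"ry":0,"rz":0,"jaw":4.5},{"x":0,"y":0,"z":0,"rx":0,"ry":0,"rz":0,"jaw":4.5},{"x":0,"y":0,"z":-0.1,"rx":0,"ry":0,"rz":0,"jaw":4.5},{"x":0,"y":0,"z":0,"rx":0,"ry":0,"rz":0,"jaw":8.8},{"x":0,"y":0,"z":0,"rx":0,"ry":0,"rz":0,"jaw":8.8}]'

```text
clock: 34.55
tool_pos: [0.5435, -0.0438, 0.0674]
eef_rot: [0.031, 1.0, 0.001, -0.0]
contact_force: [-0.2, 0.2, 0.4]
opening: 0.773
finger_force: 0.0
```

Emit:
send_rows --motion '[{"x":0,"y":0,"z":0,"rx":0,"ry":0,"rz":0,"jaw":8.8},{"x":0,"y":0,"z":0,"rx":0,"ry":0,"rz":0,"jaw":8.8},{"x":0,"y":0,"z":0,"rx":0,"ry":0,"rz":0,"jaw":8.8},{"x":0,"y":0,"z":-0.5,"rx":0,"ry":0,"rz":0,"jaw":8.8},{"x":0,"y":0,"z":-1,"rx":0,"ry":0,"rz":0,"jaw":8.8}]'

```text
clock: 35.05
tool_pos: [0.5428, -0.0439, 0.0824]
eef_rot: [0.031, 1.0, 0.001, -0.001]
contact_force: [0.7, -0.3, -0.6]
opening: 1.001
finger_force: 0.0
```

Emit:
send_rows --motion '[{"x":0.2,"y":0,"z":-2,"rx":0,"ry":0,"rz":0,"jaw":8.8},{"x":0.5,"y":0,"z":-2,"rx":0,"ry":0,"rz":0,"jaw":8.8},{"x":1,"y":0,"z":-2,"rx":0,"ry":0,"rz":0,"jaw":8.8},{"x":1,"y":0,"z":-2,"rx":0,"ry":0,"rz":0,"jaw":8.8},{"x":1,"y":0,"z":-2,"rx":0,"ry":0,"rz":0,"jaw":8.8}]'

```text
clock: 35.55
tool_pos: [0.506, -0.0416, 0.184]
eef_rot: [0.031, 1.0, 0.001, 0.0]
contact_force: [0.5, 0.3, 0.8]
opening: 0.999
finger_force: 0.0
```

Emit:
send_rows --motion '[{"x":1,"y":0,"z":-2,"rx":0,"ry":0,"rz":0,"jaw":8.8},{"x":1,"y":0,"z":-1,"rx":0,"ry":0,"rz":0,"jaw":8.8},{"x":0,"y":0,"z":0,"rx":0,"ry":0,"rz":0,"jaw":8.8},{"x":0,"y":0,"z":0,"rx":0,"ry":0,"rz":0,"jaw":8.8},{"x":0,"y":0,"z":0,"rx":0,"ry":0,"rz":0,"jaw":8.8}]'

```text
clock: 36.05
tool_pos: [0.4865, -0.0409, 0.2117]
eef_rot: [0.031, 1.0, 0.001, -0.001]
contact_force: [0.8, 0.2, 0.3]
opening: 0.998
finger_force: 0.0
```

```bash
python3 - <<'E'
from h import *
from plant import *
where()
w=take("wrist","w6"); im=cv2.resize(w['img'][:,:,::-1],(800,600))
c,s=np.cos(-.063),np.sin(-.063)
for a in (-.08,.08):
    for b in (-.027,.027):
        cv2.drawMarker(im,np.multiply(proj(w,(.5443+c*a-s*b,-.0441+s*a+c*b,.074)),1.5625).astype(int).tolist(),(0,0,255),0,14,1)
t=snapshot("top")['img'][120:285,50:390,::-1]
out=np.zeros((600,800,3),np.uint8); out[:330,:440]=cv2.resize(im,(440,330)); out[331:,:554]=cv2.resize(t,(554,269),interpolation=cv2.INTER_CUBIC)
cv2.imwrite('pics/end.png',out)
E
```

```text
t36.05 [ 0.4865 -0.0409  0.2117] z [-0.001  0.003 -1.   ] yaw 3.08 op 0.998 ff 0.0 F [0.8 0.2 0.3]
```

View pics/end.png

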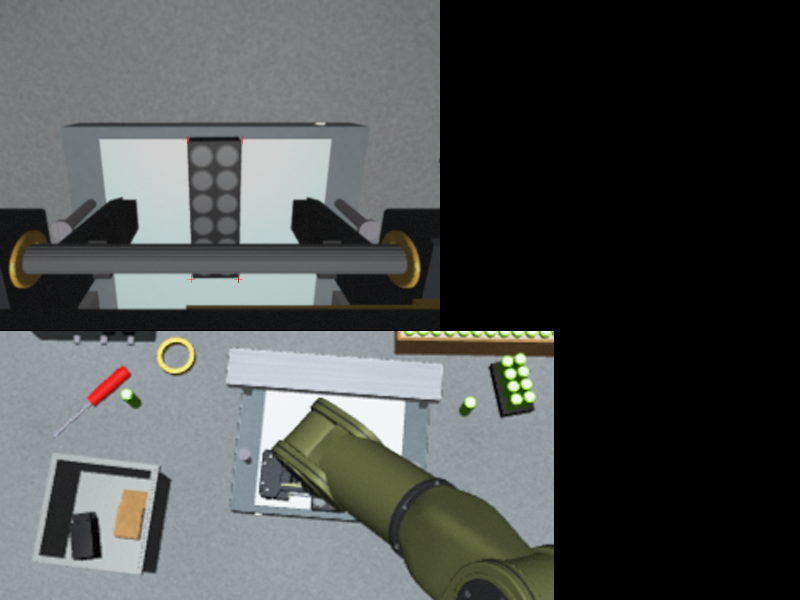

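The holder lies on the predicted outline corners (188,140), (242,140), (191,278) and (238,278). Both scraps lie in the bin and the bystanders have not moved, so I'm handing the job in.

```bash
python3 -c "
from plant import *
print(finish_job())"
```

```text
the job is handed in; nothing more can be done
None
```

The job is handed in at about 36 s of the 72 s: both scraps are in the bin, and the holder was shown at the viewing height, lowered onto the glass inside the outline and released; the handover returned no verdict.

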